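# Clear the letter trays and pile the round tins on the plate

## Task

Clear the three round tins out of the letter trays and pile them flat on the round wooden plate, large at the bottom, then medium, then small on top, each centred on what is under it. Lift each tin over the tray's front lip without shoving the trays, and set it down gently: let go only once it has touched down. Leave the plate where it stands and everything else on the desk alone.

Things in the scene. Friction and masses are not known exactly. Their poses are not given: they have to be found in the camera images.
- trays: Three stacked grey plastic letter trays, fixed. Each tier 340 mm wide (y), 250 mm deep (x), 3 mm sheet, open front facing the robot (-x), side and rear walls 30 mm high inside. Risers at the side edges from 73 mm behind each tier's front carry the next. Origin: middle of the bottom tier's front edge at desk level; x into the trays, y along the front, z up. Tier floors at z = 7, 77, 147 mm; front edges at x = 0, 60, 120 mm.
- bottom_lip (a point): Top middle of the retaining lip across the front of the bottom tier: 3 mm thick, 16 mm above the tier's floor. The middle tier begins 60 mm behind it (x) and roofs the rest: its underside is 67 mm, its own lip's top 86 mm above this tier's floor.
- middle_lip (a point): Top middle of the like lip across the front of the middle tier, 16 mm above that tier's floor. The top tier, empty, begins 60 mm behind it, with the same headroom.
- tin_large_center (a point): Large round flat aluminium tin, closed, 68 mm diameter, 30 mm high (widest and tallest of the three), straight-sided, flat top and bottom, 110 to 225 g. Lies flat on the bottom tier, in its left or right half, behind the lip and half under the tier above, its centre 54 to 64 mm behind the tier's front edge. This point: its centre, half-way up; z is its upright axis.
- tin_medium_center (a point): Medium round flat aluminium tin, like the large one but 64 mm diameter, 22 mm high, 75 to 155 g. Lies flat on the middle tier, behind the lip and half under the tier above, its centre 54 to 64 mm behind that tier's front edge. This point: its centre, half-way up; z upright.
- tin_small_center (a point): Small round flat aluminium tin, 60 mm diameter, 15 mm high (the smallest and thinnest), 50 to 100 g. Lies flat on the bottom tier, in the half that the large tin leaves free, its centre 54 to 64 mm behind the front edge. This point: its centre, half-way up; z upright.
- plate_top (a point): Round flat wooden plate with a cork inlay, 120 mm diameter, 12 mm thick, no rim, loose on the desk, 300 g, standing free to the right of the trays. This point: the centre of its upper face, 12 mm above the desk; z up.
- paperweight_center (a point): Clear glass dome paperweight, 80 mm diameter, 45 mm high, beyond the plate. Bystander. Point half-way up its axis.
- pen_center (a point): Black ballpoint pen, 142 mm long, 11 mm thick, lying in front of the trays. Bystander. Point about the middle of its barrel; x along the pen.
- block_center (a point): Plain wooden cube, 50 mm, between the robot and the gap between plate and trays. Bystander. Its centre.
- pencil_case_center (a point): Slim black pencil case, 200 x 60 x 30 mm, lying in front of the plate on the robot's side. Bystander. Its centre; x along its length.
- mug_center (a point): White mug, 80 mm diameter, 95 mm high, at the left of the trays. Bystander. Point on its axis half-way up.
- stapler_center (a point): Black stapler, 140 x 36 x 48 mm, at the right beyond the plate. Bystander. Its centre.

How it is judged:
By the outcome, as a careful person would: the job done as asked, in the order asked, and still so for the second after the job is handed in, with the robot touching nothing.
It also fails if it takes over 72 s, if anything falls off the work surface, if the arm or the gripper's body presses on something with over 40 N, if the wrist force passes 120 N, or if a joint passes its speed limit or range.

## Robot

A 6-joint arm with a two-finger parallel gripper is mounted at the origin on the work surface. World frame = base frame: x ahead of the robot, y to its left, z up, the work surface at z = 0. Lengths are in m, angles in rad, forces in N, time in s.
With the tool pointing down it reaches from about 0.275 to 0.975 m from the base axis. Payload 8.4 kg.
Tool frame: the origin (TCP) lies where the fingers leave the gripper's body, on its centre line; the fingertips stand 88 mm ahead of it and the grasp point (between the pads) lies 69 mm ahead of it (r.tips_ahead is the distance from the TCP to the fingertips, in m); z points along the fingers, x is the direction in which the jaws open and shut, and the axes are right-handed (so a half turn about z gives the same grasp; the last joint's range is limited). The gripper opens to 92 mm and grips with 3 to 60 N. Pads are 20 mm wide; open, the fingers measure 128 mm over their backs; the gripper's body (75 mm by 189 mm) begins 69 mm behind the grasp point.
Start: joints at [-0.002, 0.353, 1.633, -0, 1.155, -0.002], TCP at [0.625, -0, 0.303] pointing down, gripper open.
Joint ranges: [-2.63, 2.63], [-0.92, 2.1], [0.06, 2.66], [-1.3, 4.44], [0, 2.69], [-3.02, 3.02]. Speed limits (rad/s): [2.22, 2.22, 2.79, 3.14, 3.14, 3.14].

## Interface

Orientations are given as a rotation vector (axis times angle).
In Python, from workcell import r gives the robot as it stands.
- The arm moves only by the shell command python3 -m jog 'ROWS' [FORCE]. ROWS is JSON, a list of rows, each an object of numbers: "dx", "dy", "dz": the shift along the world's x, y, z in m; "wx", "wy", "wz": the turn, a rotation vector about the world's x, y, z in degrees; "claw": the gripper's target within -1 to 1 (fully open at 1, half-way at 0, shut at -1). A call has 1 to 20 rows; each row is the pose to reach, as a shift and turn from the pose commanded when the call began; what a row does not reach only later rows make up. A row lasts 1/8 s, in which the tool goes at most 62.5 mm and 10.7 degrees, less where a joint would pass 70% of its speed; a pose out of reach is approached as far as the arm can. A call with a gripper value outside its range is refused whole. The fingers move at their own pace and stop on an object; FORCE is the grip in N (left out, the last holds). Time passes only in rows, so rows that repeat a pose let the fingers close. It gives the time, the measured TCP pose, the force and the opening at its end, in the units of the state.
- r.observe(): the state, without advancing time (a new reading comes with each control period).
- r.snapshot(name): name is "scene" or "side" or "wrist"; returns the picture (420x560x3 uint8, red, green, blue); there is no depth.
- r.camera_params(name): a dict with "camera_matrix" (3x3 intrinsics, pixels), "rvec" (rotation vector, rad) and "tvec" (3), from world to camera coordinates, as OpenCV has them. Camera axes: x right, y down, z forward; pixel columns grow to the right and rows downward; lengths in m; the calibration is good to about 2 mm. The wrist camera is an equidistant fisheye: a pixel r from the principal point sees the ray r / f radians off the axis. A picture is of the moment at which its call begins: read the wrist's pose just before it. camera_params takes no time and is no camera call; for the wrist camera it gives the pose at the moment of the call.
- r.hand_in(): hands the job in, once; it reports no verdict.
The state is a dict: "time_s": time; "q": joint angles; "qd": joint speeds; "effort": joint torques, N m; "position": TCP position; "tcp_rot": TCP orientation; "ft_force": force on the tool from outside, world axes, zero at the start; "ft_torque": the same for the moment, N m; "grip_width": finger opening in m.
Only numpy, scipy, OpenCV 4.12 (cv2) and the standard library are available. Lean on these libraries where they do the work, as an engineer would, in place of code of your own. Each camera call takes 0.05 s, during which the arm holds its last target.

## Working session

There is one attempt and no reset: what is moved stays moved. The work goes in short steps, Python scripts to look and compute and a shell command to move; the robot and the scene stay as the last step left them, time stands still between calls to the robot, and variables do not carry over. Pictures are saved under pics/ and viewed, and the job is handed in when it is done.

```bash
ls; mkdir -p pics; python3 - <<'E'
from workcell import r
import cv2
for n in ("scene","side","wrist"):
    im=r.snapshot(n); cv2.imwrite(f"pics/a_{n}.png",im[:,:,::-1])
    p=r.camera_params(n); print(n,p)
print(r.observe())
E
```

```text
pics
scene {'camera_matrix': array([[483.88390031,   0.        , 278.75397658],
       [  0.        , 483.88390031, 209.31891415],
       [  0.        ,   0.        ,   1.        ]]), 'rvec': array([ 0.81181053,  2.68399173, -0.92648575]), 'tvec': array([ 0.40887583, -0.15943058,  1.51335524])}
side {'camera_matrix': array([[503.56854293,   0.        , 288.20480164],
       [  0.        , 503.56854293, 210.00072934],
       [  0.        ,   0.        ,   1.        ]]), 'rvec': array([ 0.56897799, -2.52016752,  1.33327816]), 'tvec': array([0.45349878, 0.19876726, 1.58959541])}
wrist {'camera_matrix': array([[325.1922621 ,   0.        , 279.94477671],
       [  0.        , 325.1922621 , 209.82708829],
       [  0.        ,   0.        ,   1.        ]]), 'rvec': array([-2.89506528e+00, -2.98209052e-05,  2.68611302e-03]), 'tvec': array([-0.62361287, -0.02721468,  0.389894  ])}
{'time_s': 0.15, 'q': array([-2.39411941e-03,  3.53473559e-01,  1.63393717e+00, -5.32569529e-06,
        1.15521208e+00, -2.39821533e-03]), 'qd': array([-0.00160719, -0.00164869, -0.00264466,  0.00010404,  0.00023815,
        0.00229721]), 'effort': array([-8.47799656e-04, -5.94210899e+01, -3.34467816e+01,  6.96930941e-02,
        2.04021111e-02, -8.35750166e-05]), 'position': array([6.24721732e-01, 3.02114586e-06, 3.02156972e-01]), 'tcp_rot': array([ 3.14158983e+00,  9.81518368e-06, -1.61817556e-03]), 'ft_force': array([-1.17561269,  0.32179049,  0.31227939]), 'ft_torque': array([-0.01007082,  0.02062461,  0.04679125]), 'grip_width': 0.09159768245960864}
```

View pics/a_scene.png

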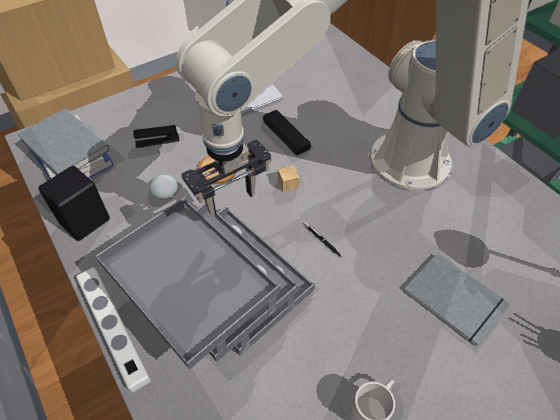

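View pics/a_side.png

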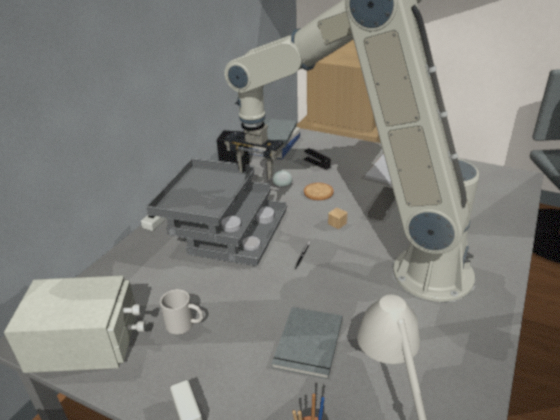

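View pics/a_wrist.png

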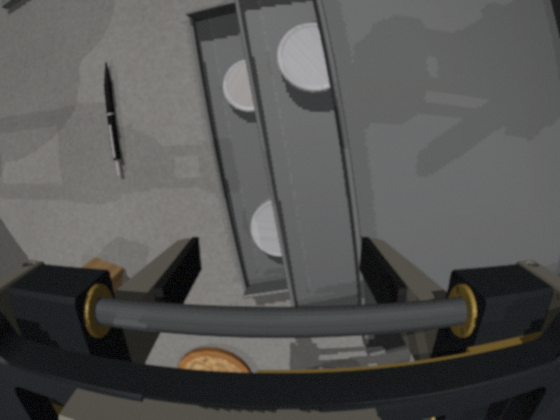

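The overhead wrist view shows all three tins: bottom tier at (240,85) and (265,228), medium on the middle tier at (305,57). The plate is at (213,360). I'll zoom in.

```bash
cat > h.py <<'E'
import numpy as np, cv2
from workcell import r
from scipy.spatial.transform import Rotation as R
def cam(name):
    p=r.camera_params(name); K=p["camera_matrix"]; Rm=R.from_rotvec(p["rvec"]).as_matrix(); t=p["tvec"]
    return K,Rm,t,-Rm.T@t
def rays(name,px,c=None):
    K,Rm,t,C=c or cam(name); px=np.asarray(px,float).reshape(-1,1,2)
    if name=="wrist": n=cv2.fisheye.undistortPoints(px,K,np.zeros(4)).reshape(-1,2)
    else: n=cv2.undistortPoints(px,K,None).reshape(-1,2)
    d=np.c_[n,np.ones(len(n))]@Rm
    return C,d/np.linalg.norm(d,axis=1)[:,None]
def onplane(name,px,z,c=None):
    C,d=rays(name,px,c); return C+d*((z-C[2])/d[:,2])[:,None]
def proj(name,P,c=None):
    K,Rm,t,C=c or cam(name); P=np.asarray(P,float).reshape(-1,1,3); rv=cv2.Rodrigues(Rm)[0]
    if name=="wrist": return cv2.fisheye.projectPoints(P,rv,t.reshape(3,1),K,np.zeros(4))[0].reshape(-1,2)
    return cv2.projectPoints(P,rv,t,K,None)[0].reshape(-1,2)
def circ(pts):
    A=np.c_[2*pts[:,0],2*pts[:,1],np.ones(len(pts))]; s=np.linalg.lstsq(A,(pts[:,:2]**2).sum(1),rcond=None)[0]
    return s[:2],np.sqrt(s[2]+s[:2]@s[:2])
E
python3 - <<'E'
from h import *
K,Rm,t,C=cam("wrist"); print(C, Rm)
im=cv2.imread("pics/a_wrist.png"); cv2.imwrite("pics/a_wz.png",cv2.resize(im[0:300,180:400],None,fx=2.6,fy=2,interpolation=cv2.INTER_CUBIC)[:600])
im=cv2.imread("pics/a_side.png"); cv2.imwrite("pics/a_sz.png",cv2.resize(im[140:290,140:360],None,fx=3.6,fy=3.6,interpolation=cv2.INTER_CUBIC))
E
```

```text
[0.62433011 0.06862795 0.38360538] [[ 9.99998304e-01 -2.06133322e-04 -1.83010968e-03]
 [ 2.46712825e-04 -9.69766024e-01  2.44036466e-01]
 [-1.82508224e-03 -2.44036504e-01 -9.69764329e-01]]
```

View pics/a_sz.png

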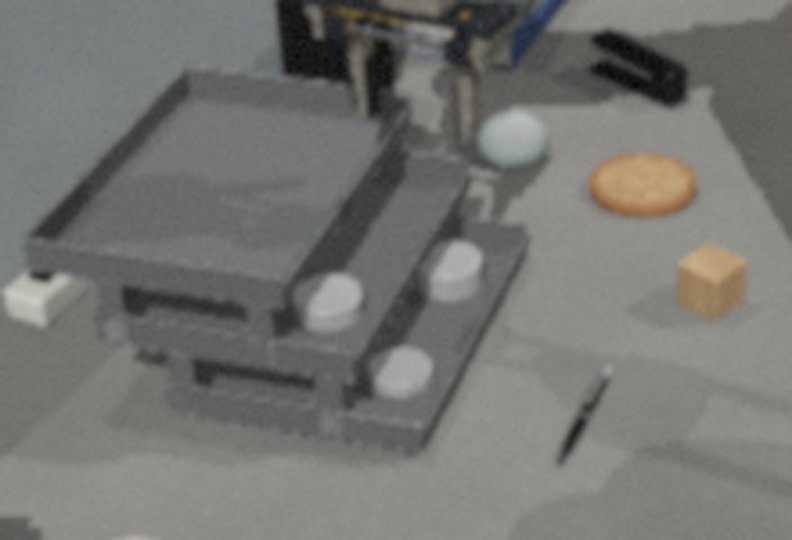

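```bash
python3 - <<'E'
from h import *
im=cv2.imread("pics/a_wrist.png"); g=cv2.cvtColor(im,cv2.COLOR_BGR2GRAY)
m=(g>125).astype(np.uint8); m[:, :215]=0; m[300:]=0; m[:,345:]=0
cs,_=cv2.findContours(m,cv2.RETR_EXTERNAL,cv2.CHAIN_APPROX_NONE)
for c in cs:
    if cv2.contourArea(c)>150: print(cv2.boundingRect(c),cv2.contourArea(c))
# tray front line points
for name,pts,z in [("bot lip front corners",[(190,15),(245,293)],.023),("mid lip",[(240,5),(293,303)],.093),("top lip",[(318,0),(360,300)],.163)]:
    P=onplane("wrist",pts,z); d=P[1]-P[0]; print(name,P.round(4),np.linalg.norm(d),np.degrees(np.arctan2(d[0],-d[1])))
# plate from side
s=cv2.imread("pics/a_side.png"); hsv=cv2.cvtColor(s,cv2.COLOR_BGR2HSV)
m=cv2.inRange(hsv,(5,80,80),(25,255,255)); cs,_=cv2.findContours(m,cv2.RETR_EXTERNAL,cv2.CHAIN_APPROX_NONE)
for c in cs:
    b=cv2.boundingRect(c)
    if cv2.contourArea(c)>80: print("or",b,onplane("side",[(b[0]+b[2]/2,b[1]+b[3]/2)],.008).round(4))
E
```

```text
(251, 200, 31, 56) 1066.0
(223, 60, 32, 51) 1056.5
(277, 22, 53, 69) 2560.5
bot lip front corners [[ 0.5209  0.2074  0.023 ]
 [ 0.5797 -0.1299  0.023 ]] 0.342444052955238 9.88380401528701
mid lip [[ 0.5876  0.1869  0.093 ]
 [ 0.6371 -0.1029  0.093 ]] 0.29393376513424446 9.695121878077037
top lip [[ 0.6502  0.1622  0.163 ]
 [ 0.6872 -0.0604  0.163 ]] 0.22572278842317728 9.445967102940303
or (293, 394, 25, 26) [[0.1592 0.6109 0.008 ]]
or (523, 255, 37, 69) [[-0.3131 -0.0511  0.008 ]]
or (329, 209, 18, 19) [[ 0.3756 -0.148   0.008 ]]
or (304, 183, 29, 17) [[ 0.5144 -0.2905  0.008 ]]
or (297, 40, 82, 102) [[ 0.8456 -1.3413  0.008 ]]
```

View pics/a_wz.png

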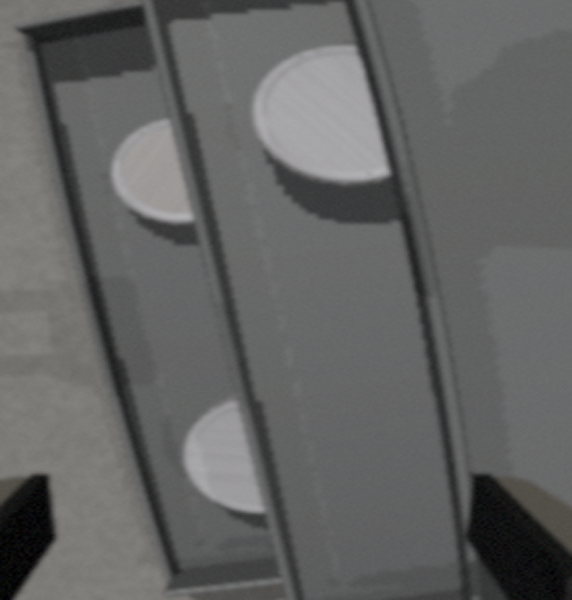

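```bash
cat >> h.py <<'E'
from scipy.optimize import least_squares
def tinfit(name,g,box,rad,z,th,side,c=None,plot=None):
    """side(P)->mask of usable points"""
    x,y,w,h=box; sub=cv2.GaussianBlur(g,(0,0),0.7)[y:y+h,x:x+w]; m=(sub>th).astype(np.uint8)
    cs,_=cv2.findContours(m,cv2.RETR_EXTERNAL,cv2.CHAIN_APPROX_NONE); cc=max(cs,key=cv2.contourArea).reshape(-1,2)+[x,y]
    P=onplane(name,cc,z,c); k=side(P,cc); P=P[k]
    f=lambda s:np.hypot(P[:,0]-s[0],P[:,1]-s[1])-rad
    s=least_squares(f,P[:,:2].mean(0)+[.01,0],loss="soft_l1",f_scale=.0005)
    free=least_squares(lambda s:np.hypot(P[:,0]-s[0],P[:,1]-s[1])-s[2],[*s.x,rad],loss="soft_l1",f_scale=.0005).x
    return s.x,np.sqrt(np.mean(f(s.x)**2)),free,len(P)
E
python3 - <<'E'
from h import *
im=cv2.imread("pics/a_wrist.png"); g=cv2.cvtColor(im,cv2.COLOR_BGR2GRAY)
ex=np.array([np.cos(np.radians(9.9)),np.sin(np.radians(9.9))]); ey=np.array([-ex[1],ex[0]])
O=np.array([.5503,.0388]) # rough middle of bottom front
for nm,box,rad,z,cut in [("large",(245,194,45,70),.034,.037,.05),("small",(217,54,45,62),.030,.022,.05),("med",(270,16,66,80),.032,.099,.11)]:
    for th in (105,115,125):
        side=lambda P,cc:(P[:,:2]-O)@ex<cut
        s,e,fr,n=tinfit("wrist",g,box,rad,z,th,side); d=s-O
        print(nm,th,s.round(4),"rms",round(e*1e3,2),"free",fr.round(4),n,"tray",(d@ex).round(4),(d@ey).round(4))
E
```

```text
large 105 [ 0.6233 -0.0386] rms 0.64 free [ 0.6246 -0.0383  0.0351] 71 tray 0.0586 -0.0888
large 115 [ 0.624  -0.0387] rms 0.36 free [ 0.624  -0.0387  0.034 ] 68 tray 0.0593 -0.0891
large 125 [ 0.6249 -0.0388] rms 0.37 free [ 0.6243 -0.0389  0.0335] 66 tray 0.0602 -0.0892
small 105 [0.5857 0.122 ] rms 5.18 free [0.589  0.1234 0.0329] 129 tray 0.0492 0.0758
small 115 [0.5894 0.1205] rms 0.39 free [0.5889 0.1204 0.0296] 71 tray 0.0526 0.0738
small 125 [0.5904 0.1204] rms 0.45 free [0.5895 0.1202 0.0293] 70 tray 0.0535 0.0735
med 105 [0.6415 0.1386] rms 6.38 free [0.6487 0.1406 0.0377] 178 tray 0.107 0.0826
med 115 [0.6523 0.1359] rms 0.35 free [0.6516 0.1358 0.0315] 84 tray 0.1172 0.0781
med 125 [0.6532 0.1358] rms 0.42 free [0.6519 0.1355 0.031 ] 82 tray 0.118 0.0779
```

```bash
python3 -m jog '[{"dx":-0.08,"dy":-0.22},{"dx":-0.08,"dy":-0.22},{"dx":-0.08,"dy":-0.22},{"dx":-0.08,"dy":-0.22},{"dx":-0.08,"dy":-0.22},{"dx":-0.08,"dy":-0.22}]'; python3 - <<'E'
from h import *
o=r.observe(); print(o["q"].round(4),o["position"].round(4))
c=cam("wrist"); im=r.snapshot("wrist"); cv2.imwrite("pics/b_wrist.png",im[:,:,::-1]); np.save("b_cam.npy",np.array([*c[0].ravel(),*c[1].ravel(),*c[2],*c[3]]))
hsv=cv2.cvtColor(im,cv2.COLOR_RGB2HSV); m=cv2.inRange(hsv,(5,80,60),(25,255,255)); cs,_=cv2.findContours(m,cv2.RETR_EXTERNAL,cv2.CHAIN_APPROX_NONE)
for k in cs:
    if cv2.contourArea(k)>200:
        P=onplane("wrist",k.reshape(-1,2),.012,c); print(cv2.boundingRect(k),circ(P))
s=r.snapshot("scene"); cv2.imwrite("pics/b_scene.png",s[:,:,::-1])
E
```

```text
[-0.0024  0.3535  1.6339 -0.      1.1552 -0.0024] [0.6247 0.     0.3022]
(178, 347, 72, 27) (array([ 0.52274034, -0.26348066]), np.float64(0.0391743580938344))
(257, 334, 271, 40) (array([0.81733903, 0.13705222]), np.float64(0.430347760115991))
(450, 284, 28, 53) (array([ 0.89346642, -0.1849324 ]), np.float64(0.03809481213374802))
(84, 284, 15, 52) (array([ 0.38072841, -0.19863531]), np.float64(0.06041532809704963))
(83, 258, 40, 32) (array([ 0.37593594, -0.11734181]), np.float64(0.023805402851934703))invalid input
```

View pics/b_wrist.png

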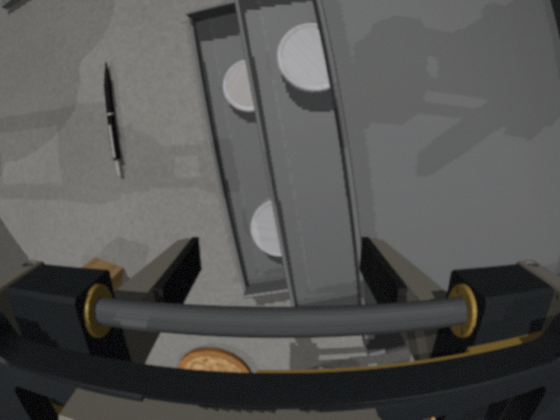

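View pics/b_scene.png

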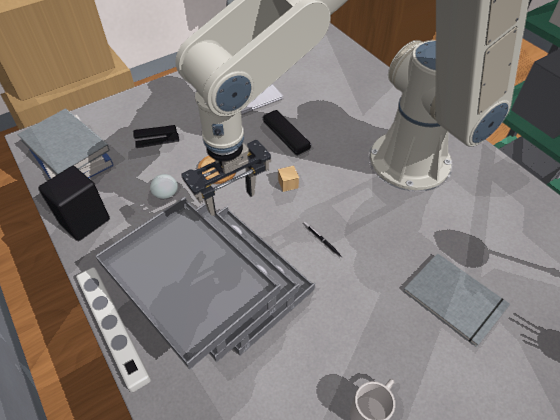

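The move was refused; probably all keys are needed in each row.

```bash
python3 -m jog '[{"dx":-0.04,"dy":-0.11,"dz":0,"wx":0,"wy":0,"wz":0,"claw":1},{"dx":-0.08,"dy":-0.22,"dz":0,"wx":0,"wy":0,"wz":0,"claw":1},{"dx":-0.08,"dy":-0.22,"dz":0,"wx":0,"wy":0,"wz":0,"claw":1},{"dx":-0.08,"dy":-0.22,"dz":0,"wx":0,"wy":0,"wz":0,"claw":1},{"dx":-0.08,"dy":-0.22,"dz":0,"wx":0,"wy":0,"wz":0,"claw":1},{"dx":-0.08,"dy":-0.22,"dz":0,"wx":0,"wy":0,"wz":0,"claw":1}]'&& python3 - <<'E'
from h import *
o=r.observe(); print(o["q"].round(4),o["position"].round(4))
c=cam("wrist"); im=r.snapshot("wrist"); cv2.imwrite("pics/c_wrist.png",im[:,:,::-1])
hsv=cv2.cvtColor(im,cv2.COLOR_RGB2HSV); m=cv2.inRange(hsv,(5,80,60),(25,255,255)); cs,_=cv2.findContours(m,cv2.RETR_EXTERNAL,cv2.CHAIN_APPROX_NONE)
for k in cs:
    if cv2.contourArea(k)>200:
        P=onplane("wrist",k.reshape(-1,2),.012,c); print(cv2.boundingRect(k),circ(P))
s=r.snapshot("scene"); cv2.imwrite("pics/c_scene.png",s[:,:,::-1])
E
```

```text
time_s: 1.0
position: [0.5451, -0.2198, 0.3026]
tcp_rot: [-3.141, 0.001, -0.0]
ft_force: [0.8, -0.2, 0.5]
grip_width: 0.0919
[-3.8600e-01  2.9560e-01  1.7154e+00  4.0000e-04  1.1307e+00 -3.8540e-01] [ 0.5451 -0.2198  0.3026]
(257, 336, 267, 37) (array([ 0.73386171, -0.17583634]), np.float64(0.3422893931040224))
(450, 284, 28, 53) (array([ 0.81274233, -0.4061988 ]), np.float64(0.03841352381052972))
(214, 203, 96, 91) (array([ 0.52114115, -0.2955931 ]), np.float64(0.05929615719071102))
(103, 90, 60, 52) (array([ 0.36145885, -0.12412211]), np.float64(0.03374535590780892))
```

View pics/c_wrist.png

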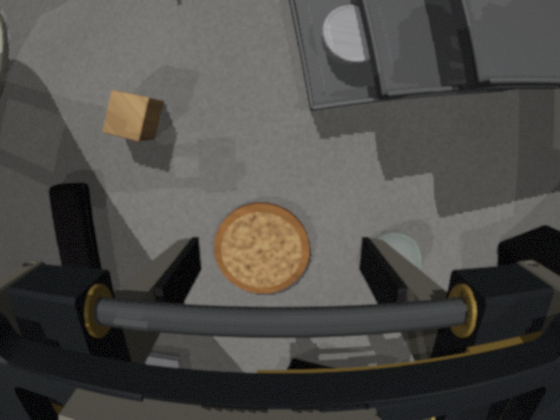

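View pics/c_scene.png

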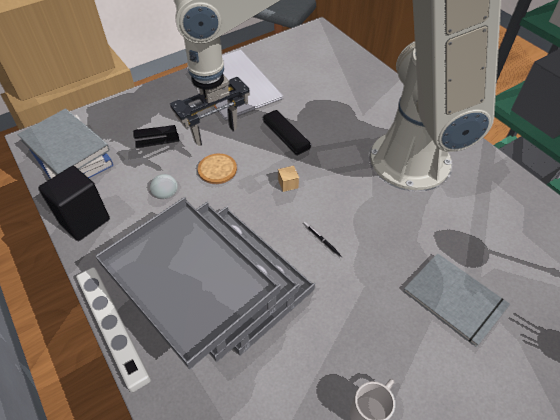

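Plate centre is about (0.521,-0.296), at pixel (262,248), with r = 59.3 mm. I need the kinematics before tilting the tool, so I'll move to a staging pose with a slight tilt.

```bash
python3 -m jog '[{"dx":-0.03,"dy":0.05,"dz":0,"wx":0,"wy":-5,"wz":0,"claw":1},{"dx":-0.06,"dy":0.10,"dz":-0.02,"wx":0,"wy":-10,"wz":0,"claw":1},{"dx":-0.09,"dy":0.15,"dz":-0.04,"wx":0,"wy":-15,"wz":0,"claw":1},{"dx":-0.105,"dy":0.19,"dz":-0.06,"wx":0,"wy":-15,"wz":0,"claw":1},{"dx":-0.105,"dy":0.19,"dz":-0.06,"wx":0,"wy":-15,"wz":0,"claw":1},{"dx":-0.105,"dy":0.19,"dz":-0.06,"wx":0,"wy":-15,"wz":0,"claw":1}]'&& python3 - <<'E'
from h import *
o=r.observe(); print(o["q"].round(4),o["position"].round(5),o["tcp_rot"],o["time_s"])
from scipy.optimize import least_squares
S=[([.353473559,1.63393717,1.15521208],.62472,.302157),([.2956,1.7154,1.1307],.58775,.3026),(o["q"][[1,2,4]],np.hypot(*o["position"][:2]),o["position"][2])]
def f(p):
    L1,L2,L3,H=p; e=[]
    for q,rr,z in S:
        a=q[0];b=a+q[1];c=b+q[2]
        e+=[L1*np.sin(a)+L2*np.sin(b)+L3*np.sin(c)-rr,H+L1*np.cos(a)+L2*np.cos(b)+L3*np.cos(c)-z]
    return e
s=least_squares(f,[.59,.46,.25,.18]); print(s.x,np.array(s.fun)*1e3)
P=onplane("scene",[(270,114),(308,152),(300,135)],.03); print(P.round(3))
E
```

```text
time_s: 1.85
position: [0.441, -0.0294, 0.2434]
tcp_rot: [-3.114, -0.004, -0.412]
ft_force: [0.6, -0.5, -0.6]
grip_width: 0.0921
[-0.0836  0.0422  2.2085  0.0376  0.6289 -0.1133] [ 0.44099 -0.02941  0.24336] [-3.11431334 -0.00353492 -0.41226217] 1.85
[0.59446596 0.45833682 0.23349746 0.16309006] [-0.04835602 -0.32428003  0.04234725  0.36690345  0.00544114 -0.0426234 ]
[[ 0.268 -0.387  0.03 ]
 [ 0.266 -0.175  0.03 ]
 [ 0.243 -0.251  0.03 ]]
```

```bash
cat >> h.py <<'E'
L1,L2,L3,H=0.59446596,0.45833682,0.23349746,0.16309006
def fk(q):
    a=q[1];b=q[1]+q[2]; Z=R.from_euler("z",q[0])
    w=np.array([L1*np.sin(a)+L2*np.sin(b),0,H+L1*np.cos(a)+L2*np.cos(b)])
    Rt=Z*R.from_euler("y",b)*R.from_euler("z",q[3])*R.from_euler("y",q[4])*R.from_euler("z",q[5]+np.pi)
    return Z.apply(w)+Rt.apply([0,0,L3]),Rt
lo=np.array([-2.63,-.92,.06,-1.3,0,-3.02]);hi=np.array([2.63,2.1,2.66,4.44,2.69,3.02])
def ik(p,Rt,q0):
    def f(q):
        P,Q=fk(q); return np.r_[(P-p)*5,(Rt.inv()*Q).as_rotvec()]
    s=least_squares(f,np.clip(q0,lo+.01,hi-.01),bounds=(lo,hi)); return s.x,np.abs(s.fun).max()
def tilt(psi,th): # degrees
    return R.from_euler("z",psi,degrees=True)*R.from_euler("y",-th,degrees=True)*R.from_euler("z",-90,degrees=True)*R.from_euler("x",180,degrees=True)
def tcp_for(tin_xy,zfloor,psi,th,tipclr=.0015,delta=.003,depth=0):
    "TCP so that the lower tip corner is tipclr above zfloor and delta before the tin axis"
    c,s=np.cos(np.radians(th)),np.sin(np.radians(th)); u=np.array([-s,c]);v=np.array([c,s])
    g=np.array([-delta,tipclr])+10e-3*v+88e-3*u
    e=np.array([np.cos(np.radians(psi)),np.sin(np.radians(psi))])
    return np.r_[np.asarray(tin_xy)+e*g[0],zfloor+g[1]]
E
python3 - <<'E'
from h import *
o=r.observe(); q=o["q"]; p,Rt=fk(q); print("fk chk",(p-o["position"])*1e3,np.degrees((Rt.inv()*R.from_rotvec(o["tcp_rot"])).magnitude()))
q0=np.array([-.08,.2,2.5,np.pi,.5,-1.5])
big=np.array([.624,-.0387]);sm=np.array([.5895,.1205]);md=np.array([.652,.136]);pl=np.array([.521,-.2956])
for th in (40,45,50):
    for nm,xy,zf,psi in [("large",big,.007,9.9),("small",sm,.007,9.9),("med",md,.077,9.9),("plate",pl,.012,-29.6),("plate psi",pl,.012,9.9),("plate hi",pl,.064,-29.6)]:
        t=tcp_for(xy,zf,psi,th); x,e=ik(t,tilt(psi,th),q0); print(th,nm,t.round(4),x.round(2),round(e,4))
        e1=np.array([np.cos(np.radians(psi)),np.sin(np.radians(psi)),0])
        x,e=ik(t-e1*.08+[0,0,.04],tilt(psi,th),x); print("     back",x.round(2),round(e,4))
E
```

```text
fk chk [-0.06526966 -2.33888644  0.03292495] 2.0887035696024425e-14
40 large [ 0.5729 -0.0476  0.0823] [-0.17  0.48  2.31  2.52  0.38 -1.25] 0.0
     back [-0.25  0.32  2.44  2.36  0.38 -1.15] 0.0
40 small [0.5384 0.1116 0.0823] [ 0.22  0.45  2.38  3.22  0.39 -1.61] 0.0
     back [ 0.23  0.29  2.52  3.24  0.36 -1.62] 0.0
40 med [0.6009 0.1271 0.1523] [ 0.22  0.37  2.2   3.38  0.13 -1.77] 0.0
     back [ 0.23  0.2   2.32  3.56  0.09 -1.95] 0.0
40 plate [ 0.4759 -0.27    0.0873] [-0.52  0.44  2.38  3.14  0.38 -1.57] 0.0
     back [-0.52  0.27  2.52  3.14  0.34 -1.57] 0.0
40 plate psi [ 0.4699 -0.3045  0.0873] [-0.8   0.49  2.24  1.63  0.56 -0.91] 0.0
     back [-0.96  0.37  2.31  1.41  0.63 -0.82] 0.0
40 plate hi [ 0.4759 -0.27    0.1393] [-0.52  0.32  2.35  3.14  0.23 -1.57] 0.0
     back [-0.52  0.14  2.46  3.15  0.16 -1.57] 0.0
45 large [ 0.5667 -0.0487  0.0778] [-0.19  0.5   2.36  2.63  0.53 -1.38] 0.0
     back [-0.27  0.35  2.5   2.5   0.53 -1.32] 0.0
45 small [0.5322 0.1105 0.0778] [ 0.22  0.48  2.43  3.2   0.56 -1.59] 0.0
     back [ 0.23  0.32  2.58  3.22  0.54 -1.6 ] 0.0
45 m
[... 586 characters left out ...]
 0.0
     back [-0.3   0.39  2.55  2.57  0.7  -1.43] 0.0
50 small [0.5265 0.1095 0.0727] [ 0.22  0.53  2.48  3.2   0.74 -1.58] 0.0
     back [ 0.23  0.37  2.63  3.21  0.74 -1.58] 0.0
50 med [0.589  0.125  0.1427] [ 0.22  0.4   2.31  3.23  0.45 -1.62] 0.0
     back [ 0.24  0.23  2.44  3.27  0.41 -1.64] 0.0
50 plate [ 0.4654 -0.264   0.0777] [-0.52  0.51  2.49  3.14  0.73 -1.57] 0.0
     back [-0.52  0.35  2.63  3.14  0.72 -1.57] 0.0
50 plate psi [ 0.458  -0.3066  0.0777] [-0.87  0.55  2.31  1.85  0.76 -1.22] 0.0
     back [-1.05  0.44  2.36  1.62  0.8  -1.13] 0.0
50 plate hi [ 0.4654 -0.264   0.1297] [-0.52  0.37  2.46  3.14  0.56 -1.57] 0.0
     back [-0.52  0.19  2.58  3.14  0.5  -1.57] 0.0
```

```bash
cat >> h.py <<'E'
def rows(qs,p0,R0):
    out=[]
    for q in qs:
        p,Q=fk(q); d=p-p0; w=np.degrees((Q*R0.inv()).as_rotvec()); out.append((d.round(3),w.round(0)))
    return out
E
python3 - <<'E'
from h import *
o=r.observe(); q=o["q"]; p0,R0=fk(q)
big=np.array([.624,-.0387]); ex=np.array([np.cos(np.radians(9.9)),np.sin(np.radians(9.9)),0])
t=tcp_for(big,.007,9.9,50,.002,.004); print("grasp tcp",t.round(4))
pre=t-ex*.09+[0,0,.05]; print("pre",pre.round(4))
x,e=ik(pre,tilt(9.9,50),np.array([-.3,.38,2.5,2.6,.7,-1.45])); print(x.round(3),e)
N=14
qs=[q+(x-q)*k/N for k in range(1,N+1)]
# bulge q5 a bit midway
for k,qq in enumerate(qs): qq[4]+=.0
pr=R0;pp=p0
for qq,(d,w) in zip(qs,rows(qs,p0,R0)):
    P,Q=fk(qq); tip=P+Q.apply([0,0,.088]); print(d,w,"step",round(np.degrees((Q*pr.inv()).magnitude()),1),"tip",tip.round(3)); pr=Q
print("final turn",np.degrees((tilt(9.9,50)*R0.inv()).as_rotvec()).round(2), (pre-o["position"]).round(4))
E
```

```text
grasp tcp [ 0.56   -0.0499  0.0732]
pre [ 0.4713 -0.0653  0.1232]
[-0.315  0.357  2.559  2.534  0.679 -1.403] 3.34624550291096e-10
[-0.008  0.018 -0.018] [ 7.  2. -2.] step 7.4 tip [ 0.453 -0.005  0.14 ]
[-0.014  0.035 -0.032] [13.  3. -5.] step 7.3 tip [0.446 0.022 0.128]
[-0.016  0.051 -0.042] [20.  4. -8.] step 7.2 tip [0.444 0.045 0.119]
[-0.015  0.064 -0.05 ] [ 26.   4. -12.] step 7.0 tip [0.447 0.066 0.115]
[-0.012  0.074 -0.056] [ 32.   3. -16.] step 7.0 tip [0.454 0.081 0.112]
[-0.005  0.08  -0.061] [ 37.   2. -20.] step 6.9 tip [0.464 0.091 0.112]
[ 0.003  0.081 -0.065] [ 41.  -0. -25.] step 6.9 tip [0.477 0.095 0.111]
[ 0.012  0.078 -0.069] [ 45.  -3. -30.] step 6.9 tip [0.492 0.092 0.111]
[ 0.02   0.07  -0.074] [ 49.  -6. -35.] step 6.9 tip [0.507 0.082 0.109]
[ 0.028  0.057 -0.08 ] [ 51.  -9. -41.] step 7.0 tip [0.521 0.066 0.106]
[ 0.034  0.039 -0.088] [ 52. -12. -48.] step 7.1 tip [0.533 0.043 0.1  ]
[ 0.037  0.018 -0.097] [ 53. -16. -54.] step 7.2 tip [0.54  0.015 0.091]
[ 0.036 -0.007 -0.108] [ 52. -19. -61.] step 7.3 tip [ 0.542 -0.018  0.08 ]
[ 0.03  -0.034 -0.12 ] [ 50. -23. -68.] step 7.5 tip [ 0.538 -0.054  0.067]
final turn [ 50.29 -22.54 -67.87] [ 0.0303 -0.0359 -0.1201]
```

```bash
python3 -m jog '[{"dx":-0.008,"dy":0.018,"dz":-0.018,"wx":7,"wy":2,"wz":-2,"claw":1},{"dx":-0.014,"dy":0.035,"dz":-0.032,"wx":13,"wy":3,"wz":-5,"claw":1},{"dx":-0.016,"dy":0.051,"dz":-0.042,"wx":20,"wy":4,"wz":-8,"claw":1},{"dx":-0.015,"dy":0.064,"dz":-0.05,"wx":26,"wy":4,"wz":-12,"claw":1},{"dx":-0.012,"dy":0.074,"dz":-0.056,"wx":32,"wy":3,"wz":-16,"claw":1},{"dx":-0.005,"dy":0.08,"dz":-0.061,"wx":37,"wy":2,"wz":-20,"claw":1},{"dx":0.003,"dy":0.081,"dz":-0.065,"wx":41,"wy":0,"wz":-25,"claw":1},{"dx":0.012,"dy":0.078,"dz":-0.069,"wx":45,"wy":-3,"wz":-30,"claw":1}]'; python3 -c "
from h import *
o=r.observe(); print(o['q'].round(3),o['tcp_rot']); p,Q=fk(o['q']); print(p-o['position'])"
```

```text
time_s: 2.85
position: [0.4543, 0.0465, 0.1741]
tcp_rot: [-2.283, 0.782, -0.373]
ft_force: [0.1, 1.0, 0.8]
grip_width: 0.0917
[-0.28   0.301  2.365  1.463  0.676 -0.915] [-2.28321403  0.78190444 -0.37305024]
[ 0.02387708 -0.03291294 -0.0195764 ]
```

```bash
cat >> h.py <<'E'
PR=np.array([0.594,0,0.458,0,0.2335,0,0.163,0])
def fk(q,p=None):
    l1,e,l2,a,l3,b,h,x0=PR if p is None else p
    Z=R.from_euler("z",q[0]); A=R.from_euler("y",q[1]); B=R.from_euler("y",q[1]+q[2])
    C=B*R.from_euler("z",q[3]); D=C*R.from_euler("y",q[4]); Rt=Z*D*R.from_euler("z",q[5]+np.pi)
    w=np.array([x0,0,h])+A.apply([0,0,l1])+B.apply([e,0,l2])+C.apply([a,0,0])+D.apply([b,0,l3])
    return Z.apply(w),Rt
E
cat > fit.py <<'E'
from h import *
o=r.observe(); S=[([-.002394,.353473559,1.63393717,0,1.15521208,-.0024],[.624722,0,.302157]),([-.3860,.2956,1.7154,.0004,1.1307,-.3854],[.5451,-.2198,.3026]),([-.0836,.0422,2.2085,.0376,.6289,-.1133],[.44099,-.02941,.24336]),
(np.array([-0.28,0.301,2.365,1.463,0.676,-0.915]),[.4543,.0465,.1741])]
S.append((o["q"],o["position"]))
np.set_printoptions(suppress=True,precision=4)
for mask in ([1,0,1,0,1,0,1,0],[1,0,1,1,1,0,1,0],[1,0,1,0,1,1,1,0],[1,1,1,1,1,0,1,0],[1,1,1,1,1,1,1,1]):
    m=np.array(mask,bool); base=np.array([.594,0,.458,0,.2335,0,.163,0])
    def f(v):
        p=base.copy();p[m]=v; return np.concatenate([fk(q,p)[0]-x for q,x in S])*1e3
    s=least_squares(f,base[m]); print(mask,s.x,np.abs(s.fun).max())
E
python3 fit.py
```

```text
[1, 0, 1, 0, 1, 0, 1, 0] [0.5119 0.4668 0.2614 0.2804] 20.98280108285666
[1, 0, 1, 1, 1, 0, 1, 0] [0.4746 0.5272 0.0647 0.174  0.313 ] 9.662890016736704
[1, 0, 1, 0, 1, 1, 1, 0] [0.5182 0.4917 0.2388 0.0223 0.2671] 18.239735210302086
[1, 1, 1, 1, 1, 0, 1, 0] [0.565  0.0574 0.4959 0.0023 0.2699 0.2973] 1.4954527389295245
[1, 1, 1, 1, 1, 1, 1, 1] [ 0.5664  0.057   0.4958  0.0025  0.271  -0.001   0.2969 -0.0014] 1.4955468788276667
```

```bash
cat >> fit.py <<'E'
m=np.array([1,1,1,0,1,0,1,0],bool); s=least_squares(f,base[m]); print(s.x,np.abs(s.fun).max())
p=base.copy();p[m]=s.x; open("h.py","a").write("PR=np.array(%s)\n"%p.tolist())
E
python3 fit.py | tail -1; python3 - <<'E'
from h import *
o=r.observe(); q=o["q"]; p0,R0=o["position"],R.from_rotvec(o["tcp_rot"])
q0=np.array([-.2,.3,2.5,np.pi,.5,-1.5])
big=np.array([.624,-.0387]);sm=np.array([.5895,.1205]);md=np.array([.652,.136]);pl=np.array([.521,-.2956])
for th in (45,50,55):
    for nm,xy,zf,psi in [("large",big,.007,9.9),("small",sm,.007,9.9),("med",md,.077,9.9),("plate",pl,.012,-29.6),("plate hi",pl,.064,-29.6)]:
        t=tcp_for(xy,zf,psi,th); x,e=ik(t,tilt(psi,th),q0); 
        e1=np.array([np.cos(np.radians(psi)),np.sin(np.radians(psi)),0])
        y,f=ik(t-e1*.06+[0,0,.04],tilt(psi,th),x); print(th,nm,t.round(4),x.round(2),round(e,4),"   back",y.round(2),round(f,4))
E
```

```text
[0.5679 0.0591 0.4946 0.2734 0.2966] 1.5005270413556566
45 large [ 0.5667 -0.0487  0.0778] [-0.21  0.6   2.29  2.62  0.56 -1.4 ] 0.0    back [-0.28  0.47  2.41  2.51  0.55 -1.35] 0.0
45 small [0.5322 0.1105 0.0778] [ 0.22  0.59  2.36  3.2   0.6  -1.59] 0.0    back [ 0.23  0.45  2.49  3.22  0.58 -1.59] 0.0
45 med [0.5947 0.126  0.1478] [ 0.23  0.45  2.23  3.26  0.32 -1.65] 0.0    back [ 0.23  0.29  2.34  3.3   0.27 -1.68] 0.0
45 plate [ 0.4704 -0.2669  0.0828] [-0.52  0.58  2.37  3.14  0.59 -1.57] 0.0    back [-0.52  0.43  2.49  3.14  0.57 -1.57] 0.0
45 plate hi [ 0.4704 -0.2669  0.1348] [-0.52  0.43  2.37  3.14  0.44 -1.57] 0.0    back [-0.52  0.26  2.47  3.14  0.38 -1.57] 0.0
50 large [ 0.561  -0.0497  0.0727] [-0.24  0.66  2.33  2.67  0.73 -1.48] 0.0    back [-0.31  0.53  2.45  2.57  0.73 -1.46] 0.0
50 small [0.5265 0.1095 0.0727] [ 0.23  0.66  2.4   3.2   0.79 -1.58] 0.0    back [ 0.24  0.53  2.53  3.21  0.79 -1.58] 0.0
50 med [0.589  0.125  0.1427] [ 0.23  0.48  2.28  3.23  0.49 -1.61] 0.0    back [ 0.24  0.33  2.39  3.26  0.45 -1.63] 0.0
50 plate [ 0.4654 -0.264   0.0777] [-0.52  0.64  2.41  3.14  0.78 -1.57] 0.0    back [-0.52  0.51  2.54  3.14  0.78 -1.57] 0.0
50 plate hi [ 0.4654 -0.264   0.1297] [-0.52  0.48  2.42  3.14  0.63 -1.57] 0.0    back [-0.52  0.32  2.53  3.14  0.58 -1.57] 0.0
55 large [ 0.5557 -0.0506  0.0672] [-0.26  0.73  2.36  2.69  0.91 -1.54] 0.0    back [-0.35  0.61  2.48  2.6   0.92 -1.54] 0.0
55 small [0.5212 0.1086 0.0672] [ 0.23  0.74  2.43  3.2   0.99 -1.57] 0.0    back [ 0.24  0.63  2.57  3.21  1.02 -1.57] 0.0
55 med [0.5837 0.1241 0.1372] [ 0.23  0.54  2.32  3.22  0.67 -1.6 ] 0.0    back [ 0.24  0.39  2.44  3.24  0.64 -1.61] 0.0
55 plate [ 0.4607 -0.2613  0.0722] [-0.52  0.72  2.44  3.14  0.98 -1.57] 0.0    back [-0.52  0.62  2.57  3.14  1.01 -1.57] 0.0
55 plate hi [ 0.4607 -0.2613  0.1242] [-0.52  0.56  2.45  3.14  0.83 -1.57] 0.0    back [-0.52  0.41  2.57  3.14  0.8  -1.57] 0.0
```

```bash
python3 - <<'E'
from h import *
o=r.observe(); q=o["q"]; p0,R0=fk(q)
big=np.array([.624,-.0387]); ex=np.array([np.cos(np.radians(9.9)),np.sin(np.radians(9.9)),0])
t=tcp_for(big,.007,9.9,50,.002,.004); pre=t-ex*.07+[0,0,.05]; print("pre",pre.round(4))
x,e=ik(pre,tilt(9.9,50),np.array([-.3,.5,2.4,2.6,.7,-1.45])); print(x.round(3),e)
N=7; qs=[q+(x-q)*k/N for k in range(1,N+1)]; pr=R0
for qq,(d,w) in zip(qs,rows(qs,p0,R0)):
    P,Q=fk(qq); tip=P+Q.apply([0,0,.088]); print(d,w,"step",round(np.degrees((Q*pr.inv()).magnitude()),1),"tip",tip.round(3)); pr=Q
# commanded start pose of call = row8 target of previous call
R1=R.from_rotvec(np.radians([45,-3,-30]))*R.from_rotvec([-3.11431334,-0.00353492,-0.41226217])
print("final",np.degrees((tilt(9.9,50)*R1.inv()).as_rotvec()).round(2), (pre-np.array([.453,.0486,.1744])).round(4), (pre-o["position"]).round(4))
E
```

```text
pre [ 0.491  -0.0619  0.1232]
[-0.331  0.496  2.465  2.545  0.718 -1.439] 9.686695889854491e-14
[ 0.011 -0.004 -0.003] [ 3. -1. -5.] step 5.9 tip [0.511 0.086 0.111]
[ 0.021 -0.013 -0.007] [  5.  -2. -11.] step 5.9 tip [0.526 0.075 0.109]
[ 0.03  -0.025 -0.013] [  6.  -3. -16.] step 6.0 tip [0.54  0.059 0.105]
[ 0.036 -0.042 -0.02 ] [  7.  -4. -22.] step 6.0 tip [0.551 0.037 0.099]
[ 0.04  -0.061 -0.029] [  7.  -4. -28.] step 6.1 tip [0.558 0.012 0.09 ]
[ 0.04  -0.084 -0.039] [  7.  -4. -35.] step 6.3 tip [ 0.56  -0.018  0.079]
[ 0.037 -0.108 -0.051] [  6.  -4. -41.] step 6.4 tip [ 0.557 -0.05   0.067]
final [  5.76  -4.42 -41.34] [ 0.038  -0.1105 -0.0512] [ 0.0367 -0.1084 -0.0509]
```

```bash
python3 -m jog '[{"dx":0.011,"dy":-0.004,"dz":-0.003,"wx":3,"wy":-1,"wz":-5,"claw":1},{"dx":0.021,"dy":-0.013,"dz":-0.007,"wx":5,"wy":-2,"wz":-11,"claw":1},{"dx":0.030,"dy":-0.025,"dz":-0.013,"wx":6,"wy":-3,"wz":-16,"claw":1},{"dx":0.036,"dy":-0.042,"dz":-0.020,"wx":7,"wy":-4,"wz":-22,"claw":1},{"dx":0.040,"dy":-0.061,"dz":-0.029,"wx":7,"wy":-4,"wz":-28,"claw":1},{"dx":0.040,"dy":-0.084,"dz":-0.039,"wx":7,"wy":-4,"wz":-35,"claw":1},{"dx":0.037,"dy":-0.108,"dz":-0.051,"wx":5.8,"wy":-4.4,"wz":-41.3,"claw":1},{"dx":0.037,"dy":-0.108,"dz":-0.051,"wx":5.8,"wy":-4.4,"wz":-41.3,"claw":1}]'; python3 - <<'E'
from h import *
np.set_printoptions(suppress=True,precision=4)
o=r.observe(); print(o["q"]); Q=R.from_rotvec(o["tcp_rot"]); print("rot err deg",np.degrees((tilt(9.9,50)*Q.inv()).as_rotvec()))
big=np.array([.624,-.0387]); t=tcp_for(big,.007,9.9,50,.002,.004); print("to go",t-o["position"])
c=cam("wrist"); im=r.snapshot("wrist"); cv2.imwrite("pics/d_wrist.png",im[:,:,::-1]); print(proj("wrist",[[*big,.037],[.59,.1205,.022],[.652,.136,.099]],c))
im=r.snapshot("side"); cv2.imwrite("pics/d_side.png",im[:,:,::-1])
E
```

```text
time_s: 3.85
position: [0.4898, -0.0612, 0.1222]
tcp_rot: [-1.818, 1.532, -0.711]
ft_force: [-0.7, 0.9, -0.4]
grip_width: 0.0919
[-0.3335  0.4966  2.4657  2.5411  0.7196 -1.4347]
rot err deg [-0.1762 -0.0489  0.0636]
to go [ 0.0702  0.0113 -0.049 ]Traceback (most recent call last):
  File "<stdin>", line 5, in <module>
  File "h.py", line 17, in proj
    if name=="wrist": return cv2.fisheye.projectPoints(P,rv,t.reshape(3,1),K,np.zeros(4))[0].reshape(-1,2)
                             ~~~~~~~~~~~~~~~~~~~~~~~~~^^^^^^^^^^^^^^^^^^^^^^^^^^^^^^^^^^^
cv2.error: OpenCV(4.12.0) /io/opencv/modules/calib3d/src/fisheye.cpp:83: error: (-215:Assertion failed) _tvec.getMat().isContinuous() && _rvec.getMat().isContinuous() in function 'projectPoints'
```

View pics/d_wrist.png

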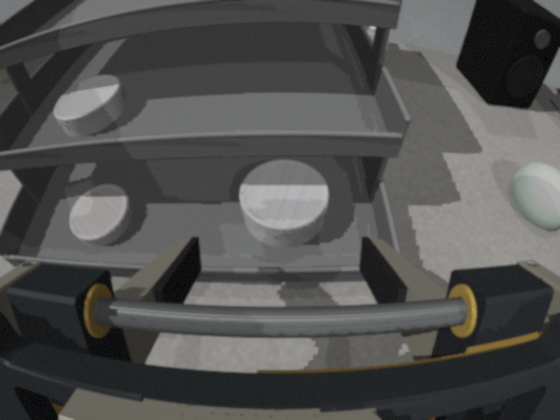

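The wrist view shows all three tins whole: large top at (284,188), small at (100,213), medium at (90,97). I'll refine the centres from this view.

```bash
sed -i 's/t.reshape(3,1),K/np.ascontiguousarray(t).reshape(3,1),K/; s/rv=cv2.Rodrigues(Rm)\[0\]/rv=np.ascontiguousarray(cv2.Rodrigues(np.ascontiguousarray(Rm))[0])/' h.py
python3 - <<'E'
from h import *
np.set_printoptions(suppress=True,precision=4)
c=cam("wrist"); im=cv2.imread("pics/d_wrist.png"); g=cv2.cvtColor(im,cv2.COLOR_BGR2GRAY)
for n,xy,z,rad in [("L",(.624,-.0387),.037,.034),("S",(.5895,.1205),.022,.030),("M",(.652,.136),.099,.032)]:
    ph=np.linspace(0,2*np.pi,60); C=np.c_[xy[0]+rad*np.cos(ph),xy[1]+rad*np.sin(ph),np.full(60,z)]
    # radial edge search outward-in: strongest gradient along ray within +-5mm, bright inside
    E=[]
    off=np.linspace(-.006,.006,49); gb=cv2.GaussianBlur(g,(0,0),.8).astype(np.float32)
    for k in range(60):
        d=np.array([np.cos(ph[k]),np.sin(ph[k]),0]); L=C[k]+off[:,None]*d; px=proj("wrist",L,c).astype(np.float32)
        v=cv2.remap(gb,px[:,0].reshape(1,-1),px[:,1].reshape(1,-1),cv2.INTER_LINEAR)[0]; gr=-np.gradient(v); j=gr.argmax()
        if gr[j]>2.0 and 2<j<46: E.append(L[j][:2])
    E=np.array(E); f=lambda s:np.hypot(E[:,0]-s[0],E[:,1]-s[1])-rad
    s=least_squares(f,xy,loss="soft_l1",f_scale=.0007); print(n,len(E),s.x,"rms mm",np.sqrt(np.mean(f(s.x)**2))*1e3, "median",np.median(np.abs(f(s.x)))*1e3,circ(E))
    im=cv2.polylines(im,[proj("wrist",np.c_[s.x[0]+rad*np.cos(ph),s.x[1]+rad*np.sin(ph),np.full(60,z)],c).round().astype(int)],True,(0,0,255),1)
cv2.imwrite("pics/d_w2.png",cv2.resize(im[60:260],None,fx=1.4,fy=2.5))
E
```

```text
L 60 [ 0.6237 -0.039 ] rms mm 0.3827431351407543 median 0.2713960876237764 (array([ 0.6237, -0.039 ]), np.float64(0.033820285093770816))
S 57 [0.5893 0.1206] rms mm 0.31195412110348114 median 0.173758369171894 (array([0.5893, 0.1206]), np.float64(0.029926213399063765))
M 50 [0.6518 0.1359] rms mm 0.6571611697324419 median 0.40689889760131204 (array([0.6518, 0.1359]), np.float64(0.03213143757882677))
```

View pics/d_w2.png

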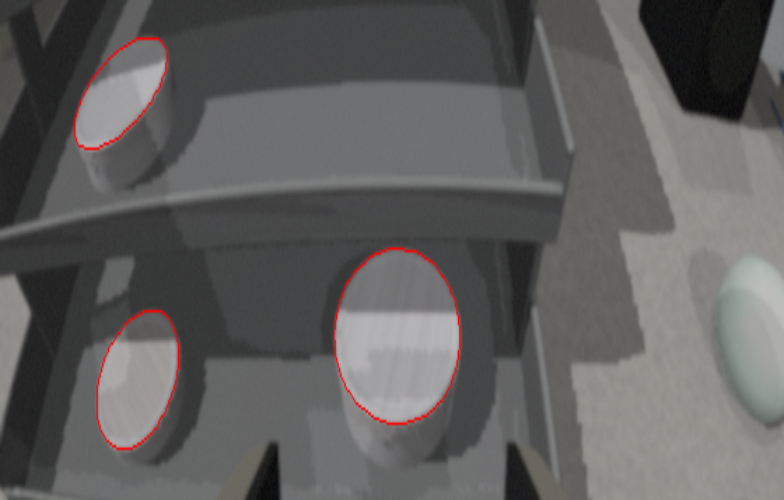

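```bash
python3 -m jog '[{"dx":0.014,"dy":0.002,"dz":-0.010,"wx":0,"wy":0,"wz":0,"claw":1},{"dx":0.028,"dy":0.004,"dz":-0.020,"wx":0,"wy":0,"wz":0,"claw":1},{"dx":0.042,"dy":0.007,"dz":-0.030,"wx":0,"wy":0,"wz":0,"claw":1},{"dx":0.056,"dy":0.009,"dz":-0.040,"wx":0,"wy":0,"wz":0,"claw":1},{"dx":0.064,"dy":0.010,"dz":-0.045,"wx":0,"wy":0,"wz":0,"claw":1},{"dx":0.070,"dy":0.011,"dz":-0.049,"wx":0,"wy":0,"wz":0,"claw":1},{"dx":0.070,"dy":0.011,"dz":-0.049,"wx":0,"wy":0,"wz":0,"claw":1}]'; python3 - <<'E'
from h import *
np.set_printoptions(suppress=True,precision=4)
o=r.observe(); Q=R.from_rotvec(o["tcp_rot"]); print("rot err deg",np.degrees((tilt(9.9,50)*Q.inv()).as_rotvec()))
t=tcp_for((.6237,-.039),.007,9.9,50,.002,.004); print("to go",t-o["position"],o["ft_force"])
im=r.snapshot("wrist"); cv2.imwrite("pics/e_wrist.png",im[:,:,::-1])
im=r.snapshot("side"); cv2.imwrite("pics/e_side.png",cv2.resize(im[130:300,140:360,::-1],None,fx=3.5,fy=3.5))
E
```

```text
time_s: 4.78
position: [0.5592, -0.0489, 0.0735]
tcp_rot: [-1.819, 1.53, -0.71]
ft_force: [-1.4, -0.2, 0.4]
grip_width: 0.092
rot err deg [-0.1904 -0.0542 -0.0354]
to go [ 0.0005 -0.0013 -0.0003] [-1.3638 -0.1883  0.4414]
```

View pics/e_wrist.png

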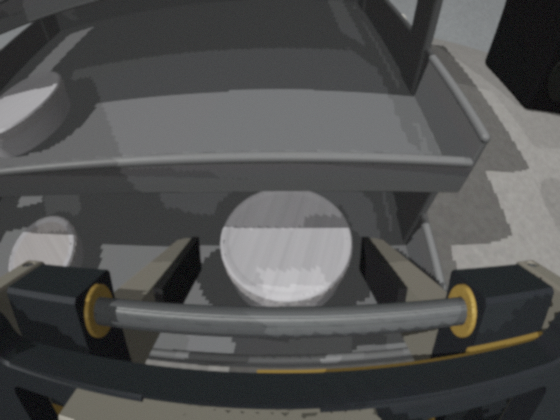

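View pics/e_side.png

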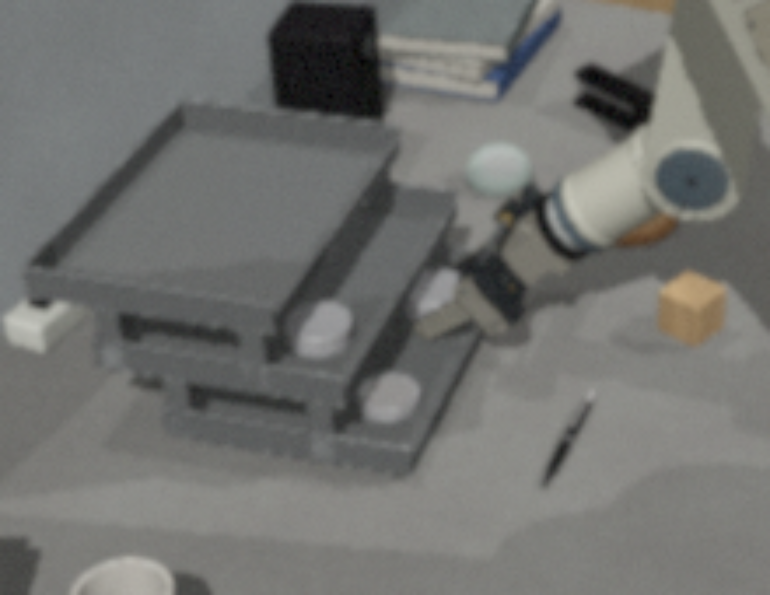

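Tin sits between the open fingers, spanning columns 221–352 with the pads at 200 and 361. Close.

```bash
python3 -m jog '[{"dx":0,"dy":-0.001,"dz":0,"wx":0,"wy":0,"wz":0,"claw":0.3},{"dx":0,"dy":-0.001,"dz":0,"wx":0,"wy":0,"wz":0,"claw":0},{"dx":0,"dy":-0.001,"dz":0,"wx":0,"wy":0,"wz":0,"claw":0},{"dx":0,"dy":-0.001,"dz":0,"wx":0,"wy":0,"wz":0,"claw":0},{"dx":0,"dy":-0.001,"dz":0,"wx":0,"wy":0,"wz":0,"claw":0},{"dx":0,"dy":-0.001,"dz":0,"wx":0,"wy":0,"wz":0,"claw":0}]' 25; python3 - <<'E'
from h import *
im=r.snapshot("wrist"); cv2.imwrite("pics/f_wrist.png",im[:,:,::-1])
E
```

```text
time_s: 5.62
position: [0.5591, -0.0501, 0.0739]
tcp_rot: [-1.818, 1.531, -0.71]
ft_force: [-1.8, -2.7, 3.7]
grip_width: 0.0672
```

View pics/f_wrist.png

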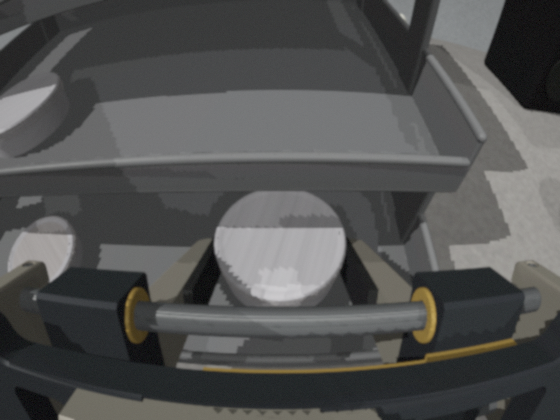

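```bash
python3 -m jog '[{"dx":0,"dy":0,"dz":0.006,"wx":0,"wy":0,"wz":0,"claw":0},{"dx":0,"dy":0,"dz":0.015,"wx":0,"wy":0,"wz":0,"claw":0},{"dx":0,"dy":0,"dz":0.025,"wx":0,"wy":0,"wz":0,"claw":0},{"dx":0,"dy":0,"dz":0.025,"wx":0,"wy":0,"wz":0,"claw":0}]'; python3 - <<'E'
from h import *
im=r.snapshot("wrist"); cv2.imwrite("pics/g_wrist.png",im[:,:,::-1])
im=r.snapshot("side"); cv2.imwrite("pics/g_side.png",cv2.resize(im[180:280,200:360,::-1],None,fx=4.5,fy=4.5))
E
```

```text
time_s: 6.18
position: [0.5594, -0.05, 0.0999]
tcp_rot: [-1.818, 1.529, -0.712]
ft_force: [0.1, 0.2, -0.1]
grip_width: 0.0675
```

View pics/g_wrist.png

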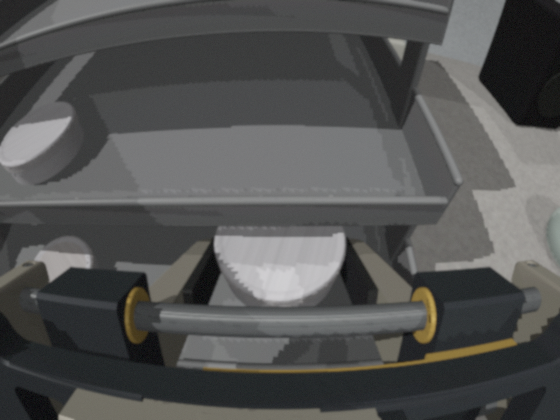

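View pics/g_side.png

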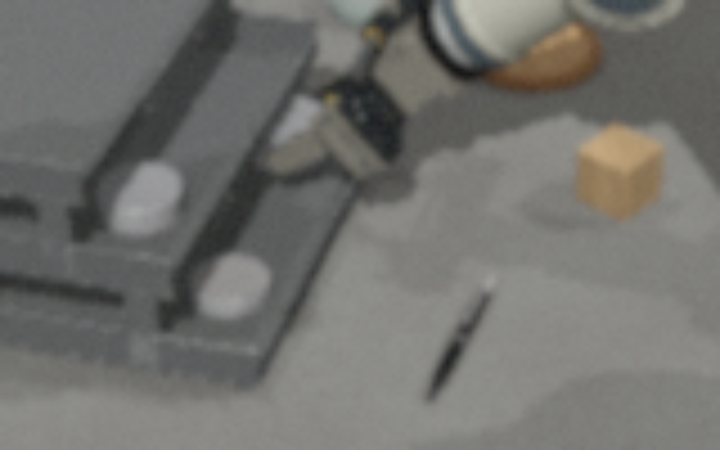

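Large tin is lifted level, clear of the lip. I'll compute the transfer.

```bash
python3 - <<'E'
from h import *
np.set_printoptions(suppress=True,precision=4)
o=r.observe(); q=o["q"]; p=o["position"]; Q0=R.from_rotvec(o["tcp_rot"])
ex=lambda a:np.array([np.cos(np.radians(a)),np.sin(np.radians(a)),0])
pl=np.array([.521,-.2956,0])
way=[(p-ex(9.9)*.07,0),(p-ex(9.9)*.075+[0,0,.06],0)]
for k,w in ((.25,-10),(.5,-20),(.75,-30),(1,-40)):
    a=p-ex(9.9)*.075+[0,0,.06]; b=pl-ex(9.9-40)*.0655+[0,0,.16]; way.append((a+(b-a)*k,w))
way.append((pl-ex(-30.1)*.0655+[0,0,.085],-40))
x=q
for P,w in way:
    Q=R.from_euler("z",w,degrees=True)*Q0; x,e=ik(P,Q,x); print((P-p).round(4),w,"q",x.round(2),round(e,4))
for pxs in [(163,187)]: print("paperweight",onplane("scene",[pxs],.02))
E
```

```text
[-0.069 -0.012  0.   ] 0 q [-0.33  0.58  2.46  2.58  0.79 -1.5 ] 0.0
[-0.0739 -0.0129  0.06  ] 0 q [-0.34  0.38  2.47  2.44  0.63 -1.32] 0.0
[-0.0791 -0.0629  0.0602] -10 q [-0.4   0.37  2.48  2.6   0.61 -1.37] 0.0
[-0.0843 -0.1128  0.0605] -20 q [-0.44  0.37  2.47  2.77  0.59 -1.43] 0.0
[-0.0896 -0.1628  0.0607] -30 q [-0.48  0.38  2.45  2.95  0.56 -1.49] 0.0
[-0.0948 -0.2128  0.0609] -40 q [-0.51  0.39  2.41  3.16  0.54 -1.57] 0.0
[-0.0948 -0.2128 -0.0141] -40 q [-0.51  0.62  2.41  3.15  0.77 -1.57] 0.0
paperweight [[ 0.6969 -0.3017  0.02  ]]
```

```bash
python3 -m jog '[{"dx":-0.023,"dy":-0.004,"dz":0.001,"wx":0,"wy":0,"wz":0,"claw":0},{"dx":-0.046,"dy":-0.008,"dz":0.001,"wx":0,"wy":0,"wz":0,"claw":0},{"dx":-0.069,"dy":-0.012,"dz":0.010,"wx":0,"wy":0,"wz":0,"claw":0},{"dx":-0.074,"dy":-0.013,"dz":0.036,"wx":0,"wy":0,"wz":0,"claw":0},{"dx":-0.074,"dy":-0.013,"dz":0.060,"wx":0,"wy":0,"wz":0,"claw":0},{"dx":-0.077,"dy":-0.043,"dz":0.060,"wx":0,"wy":0,"wz":-6,"claw":0},{"dx":-0.081,"dy":-0.083,"dz":0.060,"wx":0,"wy":0,"wz":-14,"claw":0},{"dx":-0.086,"dy":-0.123,"dz":0.060,"wx":0,"wy":0,"wz":-22,"claw":0},{"dx":-0.090,"dy":-0.163,"dz":0.060,"wx":0,"wy":0,"wz":-30,"claw":0},{"dx":-0.093,"dy":-0.195,"dz":0.060,"wx":0,"wy":0,"wz":-37,"claw":0},{"dx":-0.095,"dy":-0.213,"dz":0.045,"wx":0,"wy":0,"wz":-40,"claw":0},{"dx":-0.095,"dy":-0.213,"dz":0.015,"wx":0,"wy":0,"wz":-40,"claw":0},{"dx":-0.095,"dy":-0.213,"dz":-0.006,"wx":0,"wy":0,"wz":-40,"claw":0},{"dx":-0.095,"dy":-0.213,"dz":-0.010,"wx":0,"wy":0,"wz":-40,"claw":0},{"dx":-0.095,"dy":-0.213,"dz":-0.010,"wx":0,"wy":0,"wz":-40,"claw":0}]'; python3 - <<'E'
from h import *
np.set_printoptions(suppress=True,precision=4)
o=r.observe(); p=o["position"];Q=R.from_rotvec(o["tcp_rot"]); z=Q.apply([0,0,1]); a=np.degrees(np.arctan2(z[1],z[0])); e=np.array([np.cos(np.radians(a)),np.sin(np.radians(a))])
print(p,"tilt",np.degrees(np.arccos(-z[2])),"az",a,"tin est",p[:2]+e*.0655,"bottom z",p[2]-.0669, "q",o["q"],o["ft_force"])
c=cam("wrist"); im=r.snapshot("wrist"); cv2.imwrite("pics/h_wrist.png",im[:,:,::-1]); np.savez("h_cam.npz",*c)
im=r.snapshot("scene"); cv2.imwrite("pics/h_scene.png",cv2.resize(im[60:260,100:340,::-1],None,fx=3,fy=3))
E
```

```text
time_s: 8.15
position: [0.4639, -0.2629, 0.0886]
tcp_rot: [-1.256, 2.182, -1.014]
ft_force: [-0.5, 1.0, -1.5]
grip_width: 0.0673
[ 0.4639 -0.2629  0.0886] tilt 49.94417816537167 az -29.91714645139825 tin est [ 0.5207 -0.2956] bottom z 0.02165142680360456 q [-0.5161  0.6062  2.4137  3.1484  0.75   -1.5675] [-0.5356  0.9759 -1.5182]
```

View pics/h_wrist.png

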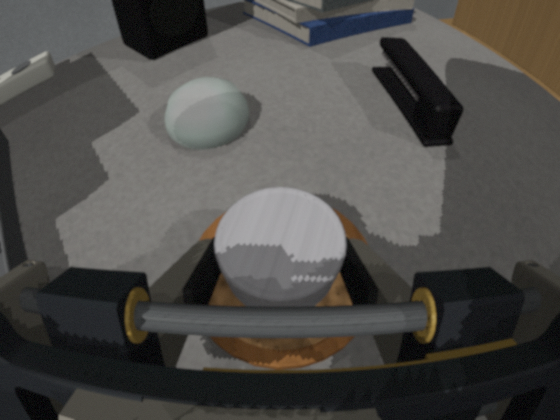

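View pics/h_scene.png

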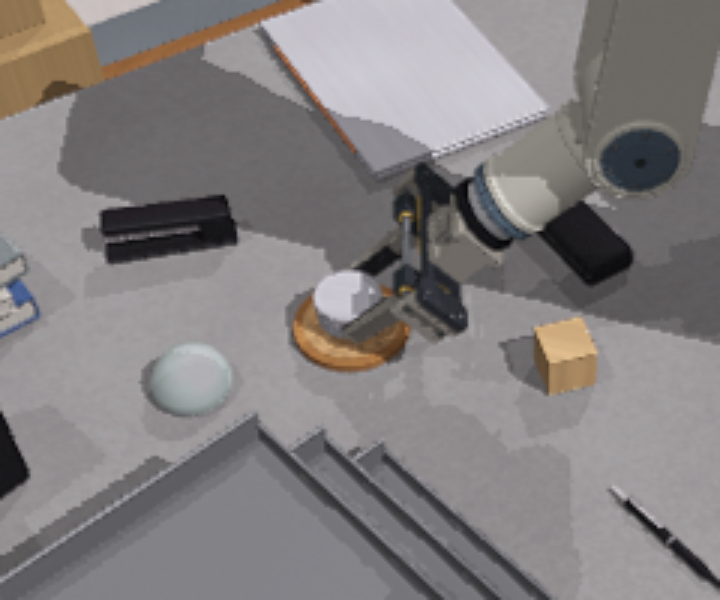

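```bash
cat >> h.py <<'E'
def edgefit(name,g,c,xy,z,rad,sel=None,rng=.006,pol=1,mn=2.0):
    ph=np.linspace(0,2*np.pi,90,endpoint=False); off=np.linspace(-rng,rng,61); E=[]; gb=cv2.GaussianBlur(g,(0,0),.8).astype(np.float32)
    for a in ph:
        d=np.array([np.cos(a),np.sin(a),0])
        if sel is not None and not sel(a): continue
        L=np.array([*xy,z])+(rad+off)[:,None]*d; px=proj(name,L,c).astype(np.float32)
        v=cv2.remap(gb,px[:,0].reshape(1,-1),px[:,1].reshape(1,-1),cv2.INTER_LINEAR)[0]; gr=-pol*np.gradient(v); j=gr.argmax()
        if gr[j]>mn*.3 and 2<j<58: E.append(L[j][:2])
    E=np.array(E); f=lambda s:np.hypot(E[:,0]-s[0],E[:,1]-s[1])-rad
    s=least_squares(f,xy,loss="soft_l1",f_scale=.0007)
    return s.x,len(E),np.median(np.abs(f(s.x)))*1e3,circ(E),E
E
python3 - <<'E'
from h import *
np.set_printoptions(suppress=True,precision=4)
d=np.load("h_cam.npz"); c=tuple(d[k] for k in d.files); o=r.observe(); Q=R.from_rotvec(o["tcp_rot"]); p=o["position"]
Rct=c[1]@Q.as_matrix(); tc=Q.inv().apply(c[3]-p) # cam in tool
Qc=R.from_rotvec([-3.141,.001,0]); pc=np.array([.5451,-.2198,.3026]); Rm=Rct@Qc.inv().as_matrix(); C=pc+Qc.apply(tc)
cc=(c[0],Rm,-Rm@C,C); print("cam c",C)
im=cv2.imread("pics/c_wrist.png"); hsv=cv2.cvtColor(im,cv2.COLOR_BGR2HSV); sat=hsv[:,:,1]
az=np.arctan2(-.2956-C[1],.521-C[0])
for nm,sel in [("all",None),("far",lambda a:np.cos(a-az)>-.2)]:
    s=edgefit("wrist",sat,cc,(.521,-.2956),.012,.060,sel,.008); print("plate c",nm,s[:4])
im=cv2.imread("pics/h_wrist.png"); g=cv2.cvtColor(im,cv2.COLOR_BGR2GRAY); hs=cv2.cvtColor(im,cv2.COLOR_BGR2HSV)[:,:,1]
s=edgefit("wrist",g,c,(.5207,-.2956),.0217+.030,.034,None,.006); print("tin now",s[:4])
s=edgefit("wrist",255-hs,c,(.5207,-.2956),.0217+.030,.034,lambda a:abs(np.sin(a+.52))<.75,.006); print("tin now sat",s[:4])
az=np.arctan2(-.2956-c[3][1],.521-c[3][0])
s=edgefit("wrist",hs,c,(.521,-.2956),.012,.060,lambda a:.2<np.cos(a-az)<.9,.008); print("plate now",s[:4])
E
```

```text
cam c [ 0.5453 -0.1529  0.3843]
plate c all (array([ 0.522 , -0.2989]), 90, np.float64(0.42070583995098415), (array([ 0.522 , -0.2989]), np.float64(0.059980923552025237)))
plate c far (array([ 0.5222, -0.2991]), 51, np.float64(0.34613906405217554), (array([ 0.5221, -0.2994]), np.float64(0.05971246779595735)))
tin now (array([ 0.5196, -0.2952]), 89, np.float64(0.44540027182195935), (array([ 0.5194, -0.2951]), np.float64(0.033908818045976126)))
tin now sat (array([ 0.5195, -0.2948]), 47, np.float64(1.3508622277133842), (array([ 0.5188, -0.2946]), np.float64(0.03568549499922425)))
plate now (array([ 0.5192, -0.296 ]), 22, np.float64(0.5260350401800236), (array([ 0.5224, -0.2978]), np.float64(0.05844000392088965)))
```

```bash
python3 - <<'E'
from h import *
np.set_printoptions(suppress=True,precision=4)
d=np.load("h_cam.npz"); c=tuple(d[k] for k in d.files); o=r.observe(); Q=R.from_rotvec(o["tcp_rot"]); p=o["position"]
Rct=c[1]@Q.as_matrix(); tc=Q.inv().apply(c[3]-p)
Qc=R.from_rotvec([-3.141,.001,0]); pc=np.array([.5451,-.2198,.3026]); Rm=Rct@Qc.inv().as_matrix(); C=pc+Qc.apply(tc)
cc=(c[0],Rm,-Rm@C,C)
im=cv2.imread("pics/c_wrist.png"); hsv=cv2.cvtColor(im,cv2.COLOR_BGR2HSV); m=cv2.inRange(hsv,(5,80,60),(25,255,255)); cs,_=cv2.findContours(m,cv2.RETR_EXTERNAL,cv2.CHAIN_APPROX_NONE)
k=[k for k in cs if cv2.boundingRect(k)[0]==214][0]; print("contour w/ recon cam",circ(onplane("wrist",k.reshape(-1,2),.012,cc)))
ph=np.linspace(0,2*np.pi,100); W=lambda xy,z,rad:np.c_[xy[0]+rad*np.cos(ph),xy[1]+rad*np.sin(ph),np.full(100,z)]
def ov(name,im,cam_,f,crop,out):
    y0,y1,x0,x1=crop; b=cv2.resize(im[y0:y1,x0:x1],None,fx=f,fy=f,interpolation=cv2.INTER_CUBIC)
    for xy,col in (((.521,-.2956),(0,0,255)),((.522,-.299),(255,255,0))):
        q=proj(name,W(xy,.012,.06),cam_); q=((q-[x0,y0]+.5)*f-.5).round().astype(int); cv2.polylines(b,[q],True,col,1)
    return b
b1=ov("wrist",im,cc,5,(195,305,205,320),0); h=cv2.imread("pics/h_wrist.png"); b2=ov("wrist",h,c,2.6,(180,380,180,380),0)
cv2.imwrite("pics/i_ov.png",b1); cv2.imwrite("pics/i_ov2.png",b2)
a=cv2.imread("pics/c_scene.png"); cs_=cv2.imread("pics/a_side.png")
bs=ov("scene",a,None,7,(140,195,180,260),0); bd=ov("side",cs_,None,8,(170,210,290,350),0); cv2.imwrite("pics/i_s.png",bs); cv2.imwrite("pics/i_d.png",bd)
E
```

```text
contour w/ recon cam (array([ 0.5221, -0.2988]), np.float64(0.059427867669290466))
```

View pics/i_ov.png

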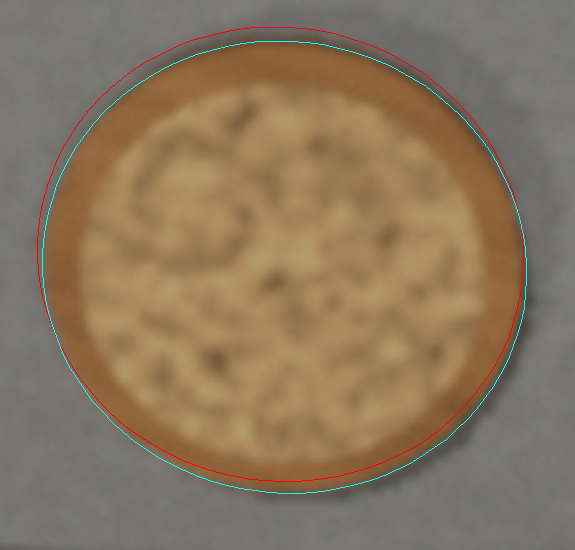

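View pics/i_ov2.png

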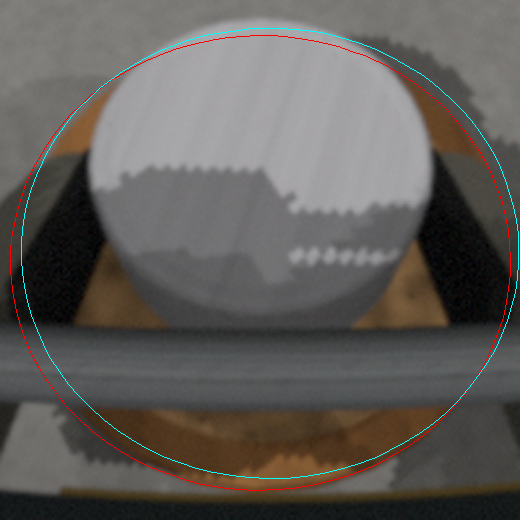

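View pics/i_s.png

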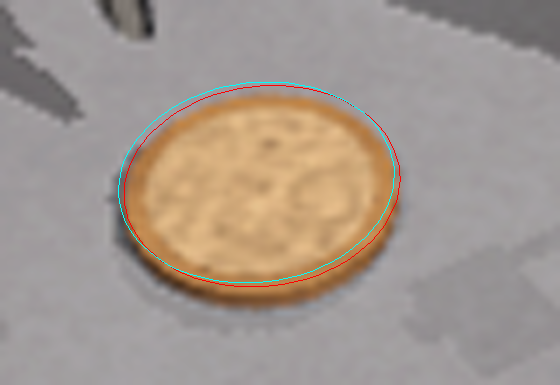

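View pics/i_d.png

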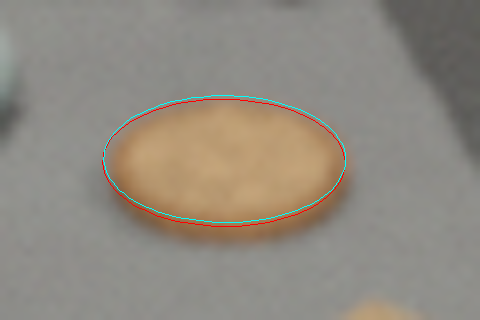

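```bash
python3 - <<'E'
from h import *
np.set_printoptions(suppress=True,precision=4)
o=r.observe(); Q=R.from_rotvec(o["tcp_rot"]); p=o["position"]
for _ in range(2):
    c=cam("wrist"); print("cam in tool",Q.inv().apply(c[3]-p), np.degrees(R.from_matrix(c[1]@Q.as_matrix()).as_rotvec()))
# start pose
C0=np.array([0.62433011,0.06862795,0.38360538]); R0=np.array([[9.99998304e-01,-2.06133322e-04,-1.83010968e-03],[2.46712825e-04,-9.69766024e-01,2.44036466e-01],[-1.82508224e-03,-2.44036504e-01,-9.69764329e-01]])
Q0=R.from_rotvec([3.14158983,9.8e-6,-1.618e-3]); print("start",Q0.inv().apply(C0-[.62472,0,.302157]),np.degrees(R.from_matrix(R0@Q0.as_matrix()).as_rotvec()))
tin=p[:2]+.0655*np.array([np.cos(np.radians(-29.92)),np.sin(np.radians(-29.92))]); tz=p[2]-.0669+.03
ims={}
for n in ("scene","side","wrist"):
    c=cam(n); im=r.snapshot(n); cv2.imwrite(f"pics/j_{n}.png",im[:,:,::-1]); g=cv2.cvtColor(im,cv2.COLOR_RGB2GRAY); hs=cv2.cvtColor(im,cv2.COLOR_RGB2HSV)[:,:,1]
    ph=np.linspace(0,2*np.pi,100)
    cx,cy=proj(n,[[*tin,tz]],c)[0].astype(int); f=6 if n!="wrist" else 3; w=100//1 if n=="wrist" else 50
    b=cv2.resize(im[max(cy-w,0):cy+w,cx-w:cx+w,::-1],None,fx=f,fy=f,interpolation=cv2.INTER_CUBIC)
    for xy,z,rad in ((tin,tz,.034),((.521,-.2956),.012,.06)):
        q=proj(n,np.c_[xy[0]+rad*np.cos(ph),xy[1]+rad*np.sin(ph),np.full(100,z)],c); q=((q-[cx-w,max(cy-w,0)]+.5)*f-.5).round().astype(int); cv2.polylines(b,[q],True,(0,0,255),1)
    cv2.imwrite(f"pics/j_{n}_o.png",b)
E
```

```text
cam in tool [ 0.0001 -0.0677 -0.082 ] [14.216  -0.0015 -0.0115]
cam in tool [ 0.0001 -0.0677 -0.082 ] [14.216  -0.0015 -0.0115]
start [-0.0005 -0.0686 -0.0814] [14.1248  0.0471 -0.0065]
```

View pics/j_scene_o.png

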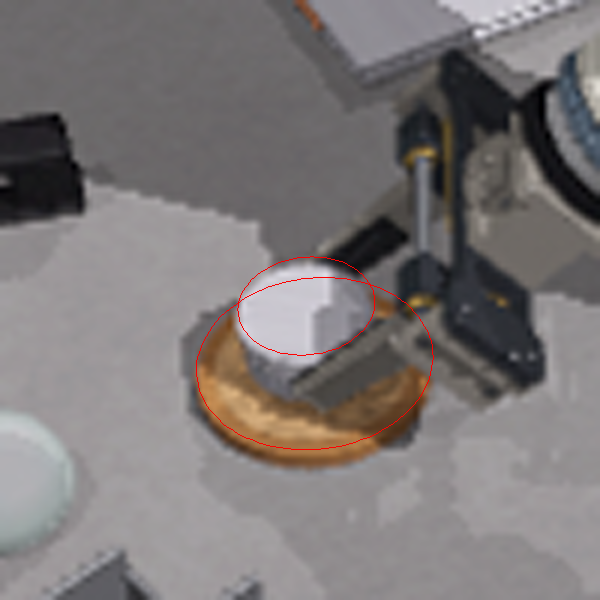

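View pics/j_wrist_o.png

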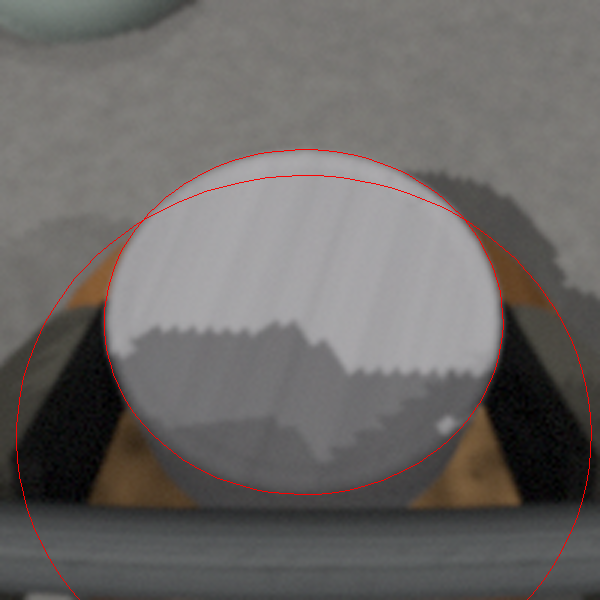

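View pics/j_side_o.png

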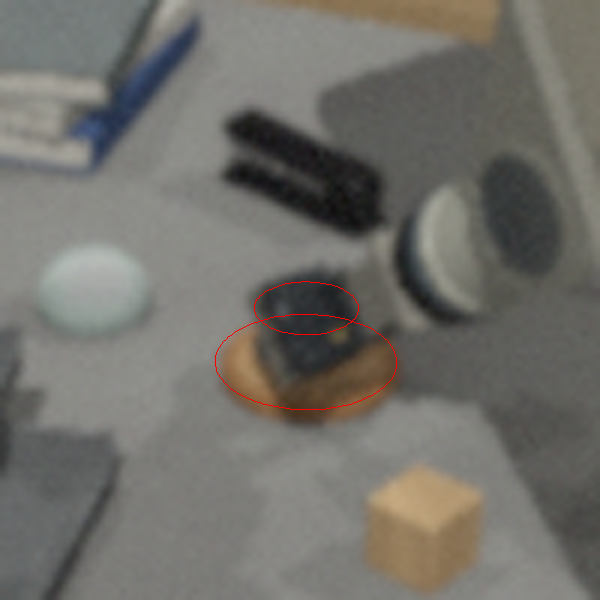

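In the wrist view, the tin and plate outlines both match the predicted circles, so they are concentric to about 1 mm. Lower gently.

```bash
python3 -m jog '[{"dx":0,"dy":0,"dz":-0.004,"wx":0,"wy":0,"wz":0,"claw":0},{"dx":0,"dy":0,"dz":-0.007,"wx":0,"wy":0,"wz":0,"claw":0},{"dx":0,"dy":0,"dz":-0.008,"wx":0,"wy":0,"wz":0,"claw":0},{"dx":0,"dy":0,"dz":-0.008,"wx":0,"wy":0,"wz":0,"claw":0}]'; python3 -m jog '[{"dx":0,"dy":0,"dz":-0.001,"wx":0,"wy":0,"wz":0,"claw":0},{"dx":0,"dy":0,"dz":-0.001,"wx":0,"wy":0,"wz":0,"claw":0}]';  python3 -m jog '[{"dx":0,"dy":0,"dz":-0.0007,"wx":0,"wy":0,"wz":0,"claw":0},{"dx":0,"dy":0,"dz":-0.0007,"wx":0,"wy":0,"wz":0,"claw":0}]'
```

```text
time_s: 8.9
position: [0.4639, -0.263, 0.0804]
tcp_rot: [-1.255, 2.182, -1.014]
ft_force: [0.0, -0.1, -0.2]
grip_width: 0.0672
time_s: 9.15
position: [0.464, -0.263, 0.0796]
tcp_rot: [-1.255, 2.182, -1.014]
ft_force: [0.2, -1.1, -0.4]
grip_width: 0.0674
time_s: 9.4
position: [0.464, -0.263, 0.079]
tcp_rot: [-1.255, 2.182, -1.014]
ft_force: [-0.1, -0.8, -1.0]
grip_width: 0.0673
```

```bash
for i in 1 2 3 ; do python3 -m jog '[{"dx":0,"dy":0,"dz":-0.0006,"wx":0,"wy":0,"wz":0,"claw":0},{"dx":0,"dy":0,"dz":-0.0006,"wx":0,"wy":0,"wz":0,"claw":0}]' | grep -E "position|force"; done
```

```text
position: [0.464, -0.263, 0.0788]
ft_force: [-2.4, 1.8, 3.8]
position: [0.464, -0.263, 0.0787]
ft_force: [-7.0, 3.8, 11.8]
position: [0.4639, -0.2629, 0.0785]
ft_force: [-9.6, 6.0, 17.6]
```

```bash
python3 -m jog '[{"dx":0,"dy":0,"dz":0.001,"wx":0,"wy":0,"wz":0,"claw":0},{"dx":0,"dy":0,"dz":0.001,"wx":0,"wy":0,"wz":0,"claw":0.6},{"dx":0,"dy":0,"dz":0.001,"wx":0,"wy":0,"wz":0,"claw":0.9},{"dx":0,"dy":0,"dz":0.001,"wx":0,"wy":0,"wz":0,"claw":1},{"dx":0,"dy":0,"dz":0.001,"wx":0,"wy":0,"wz":0,"claw":1}]'; python3 -m jog '[{"dx":-0.01,"dy":0.006,"dz":0.012,"wx":0,"wy":0,"wz":0,"claw":1},{"dx":-0.03,"dy":0.017,"dz":0.036,"wx":0,"wy":0,"wz":0,"claw":1},{"dx":-0.045,"dy":0.026,"dz":0.065,"wx":0,"wy":0,"wz":0,"claw":1},{"dx":-0.045,"dy":0.026,"dz":0.085,"wx":0,"wy":0,"wz":0,"claw":1},{"dx":-0.045,"dy":0.026,"dz":0.085,"wx":0,"wy":0,"wz":0,"claw":1}]'; python3 - <<'E'
from h import *
np.set_printoptions(suppress=True,precision=4)
o=r.observe(); print(o["q"],o["position"],o["tcp_rot"])
c=cam("wrist"); im=r.snapshot("wrist"); cv2.imwrite("pics/k_wrist.png",im[:,:,::-1]); np.savez("k_cam.npz",*c)
g=cv2.cvtColor(im,cv2.COLOR_RGB2GRAY); hs=cv2.cvtColor(im,cv2.COLOR_RGB2HSV)[:,:,1]
print("tin",edgefit("wrist",g,c,(.5207,-.2956),.042,.034)[:4])
az=np.arctan2(-.2956-c[3][1],.521-c[3][0])
print("plate all",edgefit("wrist",hs,c,(.5207,-.2956),.012,.060,None,.008)[:4])
print("plate far",edgefit("wrist",hs,c,(.5207,-.2956),.012,.060,lambda a:np.cos(a-az)>-.3,.008)[:4])
E
```

```text
time_s: 10.78
position: [0.464, -0.263, 0.0781]
tcp_rot: [-1.255, 2.182, -1.014]
ft_force: [0.2, -0.2, 0.6]
grip_width: 0.0917
time_s: 11.4
position: [0.4188, -0.2369, 0.1652]
tcp_rot: [-1.254, 2.179, -1.018]
ft_force: [-1.8, -0.6, 0.8]
grip_width: 0.0922
[-0.5146  0.3398  2.5156  3.1519  0.5899 -1.5702] [ 0.4188 -0.2369  0.1652] [-1.2537  2.1787 -1.0179]
tin (array([ 0.5204, -0.2954]), 89, np.float64(0.33955535243452434), (array([ 0.5204, -0.2955]), np.float64(0.0337331194858988)))
plate all (array([ 0.5195, -0.2962]), 81, np.float64(0.5833193944826537), (array([ 0.5203, -0.2966]), np.float64(0.059016486576360695)))
plate far (array([ 0.5191, -0.2961]), 54, np.float64(0.48124019782883054), (array([ 0.5202, -0.2966]), np.float64(0.05905243194384309)))
```

View pics/k_wrist.png

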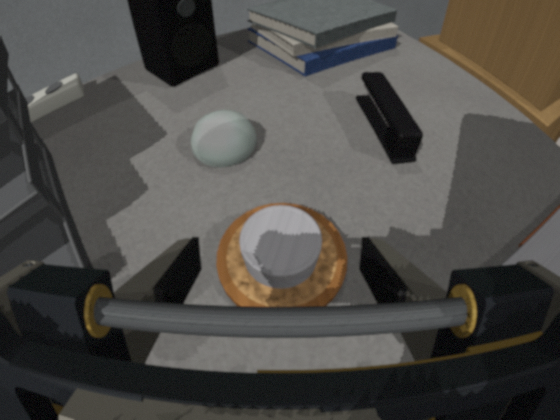

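```bash
python3 - <<'E'
from h import *
np.set_printoptions(suppress=True,precision=4)
o=r.observe(); q=o["q"]; p=o["position"]; Q0=R.from_rotvec(o["tcp_rot"])
ex=lambda a:np.array([np.cos(np.radians(a)),np.sin(np.radians(a)),0])
T=tilt(9.9,50); print("turn",np.degrees((T*Q0.inv()).as_rotvec()))
for nm,xy,zf in (("M",(.6518,.1359),.077),("S",(.5893,.1206),.007)):
    t=tcp_for(xy,zf,9.9,50,.002,.004); pre=t-ex(9.9)*.07+[0,0,.03]; print(nm,"grasp",t,"pre shift",pre-p)
    x=q
    for k in (.25,.5,.75,1):
        P=p+(pre-p)*k; Q=R.from_rotvec((T*Q0.inv()).as_rotvec()*k)*Q0; x,e=ik(P,Q,x); print((P-p).round(4),x.round(2),round(e,4),"tip",(P+Q.apply([0,0,.088])).round(3))
    for P in (t,t+[0,0,.025],t-ex(9.9)*.08+[0,0,.027]): x,e=ik(P,T,x); print("  ",x.round(2),round(e,4))
E
```

```text
turn [-0.1747  0.1562 39.9766]
M grasp [0.5878 0.1247 0.1432] pre shift [0.1    0.3496 0.0089]
[0.025  0.0874 0.0022] [-0.31  0.33  2.54  3.2   0.6  -1.59] 0.0 tip [ 0.507 -0.173  0.11 ]
[0.05   0.1748 0.0045] [-0.1   0.32  2.53  3.25  0.59 -1.61] 0.0 tip [ 0.535 -0.074  0.112]
[0.075  0.2622 0.0067] [ 0.09  0.33  2.49  3.27  0.55 -1.63] 0.0 tip [0.561 0.025 0.114]
[0.1    0.3496 0.0089] [ 0.24  0.35  2.41  3.25  0.5  -1.62] 0.0 tip [0.585 0.124 0.117]
   [ 0.23  0.48  2.28  3.23  0.49 -1.61] 0.0
   [ 0.23  0.42  2.28  3.24  0.43 -1.63] 0.0
   [ 0.24  0.35  2.44  3.25  0.52 -1.62] 0.0
S grasp [0.5253 0.1094 0.0732] pre shift [ 0.0375  0.3343 -0.0611]
[ 0.0094  0.0836 -0.0153] [-0.34  0.39  2.57  3.15  0.7  -1.57] 0.0 tip [ 0.492 -0.176  0.093]
[ 0.0187  0.1671 -0.0305] [-0.14  0.45  2.6   3.18  0.79 -1.57] 0.0 tip [ 0.504 -0.081  0.077]
[ 0.0281  0.2507 -0.0458] [ 0.06  0.52  2.59  3.2   0.84 -1.57] 0.0 tip [0.514 0.014 0.062]
[ 0.0375  0.3343 -0.0611] [ 0.24  0.57  2.55  3.21  0.85 -1.57] 0.0 tip [0.523 0.109 0.047]
   [ 0.23  0.66  2.41  3.2   0.79 -1.58] 0.0
   [ 0.23  0.58  2.41  3.2   0.72 -1.58] 0.0
   [ 0.24  0.59  2.57  3.21  0.89 -1.57] 0.0
```

```bash
python3 -m jog '[{"dx":0.010,"dy":0.035,"dz":0.002,"wx":0,"wy":0,"wz":4,"claw":1},{"dx":0.022,"dy":0.078,"dz":0.004,"wx":0,"wy":0,"wz":9,"claw":1},{"dx":0.035,"dy":0.122,"dz":0.006,"wx":0,"wy":0,"wz":14,"claw":1},{"dx":0.048,"dy":0.166,"dz":0.009,"wx":0,"wy":0,"wz":19,"claw":1},{"dx":0.060,"dy":0.210,"dz":0.009,"wx":0,"wy":0,"wz":24,"claw":1},{"dx":0.073,"dy":0.254,"dz":0.009,"wx":0,"wy":0,"wz":29,"claw":1},{"dx":0.085,"dy":0.298,"dz":0.009,"wx":0,"wy":0,"wz":34,"claw":1},{"dx":0.095,"dy":0.332,"dz":0.009,"wx":0,"wy":0,"wz":38,"claw":1},{"dx":0.100,"dy":0.350,"dz":0.009,"wx":-0.2,"wy":0.2,"wz":40,"claw":1},{"dx":0.100,"dy":0.350,"dz":0.009,"wx":-0.2,"wy":0.2,"wz":40,"claw":1},{"dx":0.100,"dy":0.350,"dz":0.009,"wx":-0.2,"wy":0.2,"wz":40,"claw":1}]'; cat > chk.py <<'E'
from h import *
import sys
np.set_printoptions(suppress=True,precision=4)
xy=eval(sys.argv[1]); zf=float(sys.argv[2]); h=float(sys.argv[3]); rad=float(sys.argv[4]); out=sys.argv[5]
o=r.observe(); Q=R.from_rotvec(o["tcp_rot"]); print("rot err",np.degrees((tilt(9.9,50)*Q.inv()).as_rotvec()),"F",o["ft_force"])
c=cam("wrist"); im=r.snapshot("wrist"); cv2.imwrite(f"pics/{out}.png",im[:,:,::-1]); g=cv2.cvtColor(im,cv2.COLOR_RGB2GRAY)
s=edgefit("wrist",g,c,xy,zf+h,rad); print("tin",s[:4]); print("to go",tcp_for(xy,zf,9.9,50,.002,.004)-o["position"])
E
python3 chk.py "(.6518,.1359)" .077 .022 .032 l_wrist
```

```text
time_s: 12.82
position: [0.5184, 0.1122, 0.1717]
tcp_rot: [-1.823, 1.534, -0.712]
ft_force: [0.3, -0.7, 1.3]
grip_width: 0.0919
rot err [ 0.0729 -0.2359  0.0679] F [ 0.3095 -0.7099  1.2517]
tin (array([0.6515, 0.135 ]), 90, np.float64(0.22855903849545306), (array([0.6516, 0.135 ]), np.float64(0.03180829536831102)))
to go [ 0.0694  0.0126 -0.0284]
```

View pics/l_wrist.png

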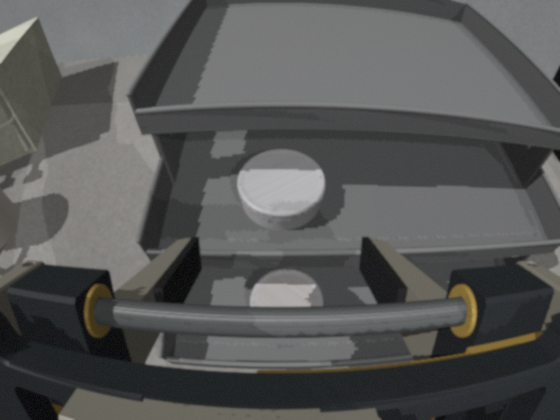

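```bash
python3 -m jog '[{"dx":0.014,"dy":0.002,"dz":-0.003,"wx":0,"wy":0,"wz":0,"claw":1},{"dx":0.028,"dy":0.004,"dz":-0.007,"wx":0,"wy":0,"wz":0,"claw":1},{"dx":0.042,"dy":0.007,"dz":-0.014,"wx":0,"wy":0,"wz":0,"claw":1},{"dx":0.056,"dy":0.009,"dz":-0.021,"wx":0,"wy":0,"wz":0,"claw":1},{"dx":0.066,"dy":0.011,"dz":-0.026,"wx":0,"wy":0,"wz":0,"claw":1},{"dx":0.069,"dy":0.012,"dz":-0.028,"wx":0,"wy":0,"wz":0,"claw":1},{"dx":0.069,"dy":0.012,"dz":-0.028,"wx":0,"wy":0,"wz":0,"claw":1}]';python3 chk.py "(.6515,.135)" .077 .022 .032 m_wrist
```

```text
time_s: 13.75
position: [0.5878, 0.125, 0.1439]
tcp_rot: [-1.824, 1.532, -0.712]
ft_force: [-0.3, 0.6, 0.3]
grip_width: 0.092
rot err [ 0.0703 -0.202  -0.025 ] F [-0.3269  0.6425  0.3209]
tin (array([0.6518, 0.1351]), 88, np.float64(0.35489246832960675), (array([0.6517, 0.1351]), np.float64(0.03176742650921441)))
to go [-0.0004 -0.0012 -0.0006]
```

View pics/m_wrist.png

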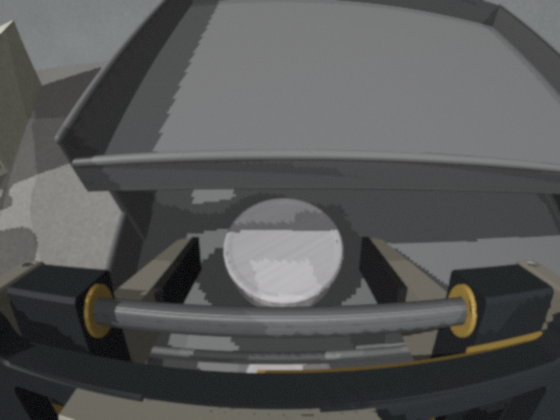

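Well placed. Centre by 1 mm, close at 20 N, then lift 25 mm.

```bash
python3 -m jog '[{"dx":0,"dy":-0.001,"dz":-0.0005,"wx":0,"wy":0,"wz":0,"claw":0.3},{"dx":0,"dy":-0.001,"dz":-0.0005,"wx":0,"wy":0,"wz":0,"claw":0},{"dx":0,"dy":-0.001,"dz":-0.0005,"wx":0,"wy":0,"wz":0,"claw":0},{"dx":0,"dy":-0.001,"dz":-0.0005,"wx":0,"wy":0,"wz":0,"claw":0},{"dx":0,"dy":-0.001,"dz":-0.0005,"wx":0,"wy":0,"wz":0,"claw":0},{"dx":0,"dy":-0.001,"dz":-0.0005,"wx":0,"wy":0,"wz":0,"claw":0}]' 20; python3 -m jog '[{"dx":0,"dy":0,"dz":0.006,"wx":0,"wy":0,"wz":0,"claw":0},{"dx":0,"dy":0,"dz":0.015,"wx":0,"wy":0,"wz":0,"claw":0},{"dx":0,"dy":0,"dz":0.026,"wx":0,"wy":0,"wz":0,"claw":0},{"dx":0,"dy":0,"dz":0.026,"wx":0,"wy":0,"wz":0,"claw":0}]'; python3 - <<'E'
from h import *
im=r.snapshot("wrist"); cv2.imwrite("pics/n_wrist.png",im[:,:,::-1])
E
```

```text
time_s: 14.55
position: [0.588, 0.1239, 0.1438]
tcp_rot: [-1.823, 1.532, -0.712]
ft_force: [-2.5, -1.6, 4.3]
grip_width: 0.0637
time_s: 15.05
position: [0.5885, 0.1241, 0.1712]
tcp_rot: [-1.821, 1.53, -0.713]
ft_force: [-0.2, -0.9, -1.6]
grip_width: 0.0633
```

View pics/n_wrist.png

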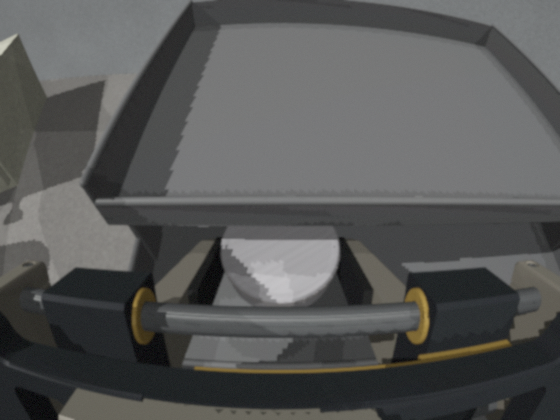

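```bash
python3 -m jog '[{"dx":-0.020,"dy":-0.003,"dz":0.001,"wx":0,"wy":0,"wz":0,"claw":0},{"dx":-0.045,"dy":-0.008,"dz":0.001,"wx":0,"wy":0,"wz":0,"claw":0},{"dx":-0.075,"dy":-0.013,"dz":0.002,"wx":0,"wy":0,"wz":0,"claw":0},{"dx":-0.099,"dy":-0.017,"dz":0.006,"wx":0,"wy":0,"wz":0,"claw":0},{"dx":-0.102,"dy":-0.050,"dz":0.010,"wx":0,"wy":0,"wz":-3,"claw":0},{"dx":-0.105,"dy":-0.092,"dz":0.010,"wx":0,"wy":0,"wz":-8,"claw":0},{"dx":-0.108,"dy":-0.134,"dz":0.010,"wx":0,"wy":0,"wz":-13,"claw":0},{"dx":-0.111,"dy":-0.176,"dz":0.010,"wx":0,"wy":0,"wz":-18,"claw":0},{"dx":-0.114,"dy":-0.218,"dz":0.010,"wx":0,"wy":0,"wz":-23,"claw":0},{"dx":-0.117,"dy":-0.260,"dz":0.010,"wx":0,"wy":0,"wz":-28,"claw":0},{"dx":-0.120,"dy":-0.302,"dz":0.010,"wx":0,"wy":0,"wz":-33,"claw":0},{"dx":-0.122,"dy":-0.344,"dz":0.008,"wx":0,"wy":0,"wz":-37,"claw":0},{"dx":-0.124,"dy":-0.374,"dz":0.000,"wx":0,"wy":0,"wz":-39,"claw":0},{"dx":-0.124,"dy":-0.387,"dz":-0.015,"wx":0,"wy":0,"wz":-40,"claw":0},{"dx":-0.124,"dy":-0.387,"dz":-0.034,"wx":0,"wy":0,"wz":-40,"claw":0},{"dx":-0.124,"dy":-0.387,"dz":-0.050,"wx":0,"wy":0,"wz":-40,"claw":0},{"dx":-0.124,"dy":-0.387,"dz":-0.054,"wx":0,"wy":0,"wz":-40,"claw":0},{"dx":-0.124,"dy":-0.387,"dz":-0.054,"wx":0,"wy":0,"wz":-40,"claw":0},{"dx":-0.124,"dy":-0.387,"dz":-0.054,"wx":0,"wy":0,"wz":-40,"claw":0}]'; cat > hov.py <<'E'
from h import *
import sys
np.set_printoptions(suppress=True,precision=4)
d=float(sys.argv[1]); zo=float(sys.argv[2]); h=float(sys.argv[3]); rad=float(sys.argv[4]); out=sys.argv[5]; zt=float(sys.argv[6]); rb=float(sys.argv[7])
o=r.observe(); p=o["position"];Q=R.from_rotvec(o["tcp_rot"]); z=Q.apply([0,0,1]); a=np.arctan2(z[1],z[0]); tin=p[:2]+d*np.array([np.cos(a),np.sin(a)])
print("tilt",np.degrees(np.arccos(-z[2])),"az",np.degrees(a),"tin kin",tin,"bottom",p[2]-zo,"gap",p[2]-zo-zt,"F",o["ft_force"])
c=cam("wrist"); im=r.snapshot("wrist"); cv2.imwrite(f"pics/{out}.png",im[:,:,::-1]); g=cv2.cvtColor(im,cv2.COLOR_RGB2GRAY)
print("tin seen",edgefit("wrist",g,c,tin,p[2]-zo+h,rad)[:4])
ph=np.linspace(0,2*np.pi,100); f=4
b=cv2.resize(im[150:350,190:370,::-1],None,fx=f,fy=3,interpolation=cv2.INTER_CUBIC)
for xy,zz,rr,col in ((tin,p[2]-zo+h,rad,(0,0,255)),(tin,p[2]-zo,rad,(0,255,255)),((.5206,-.2956),zt,rb,(255,255,0)),((.5204,-.296),.012,.06,(0,255,0))):
    q=proj("wrist",np.c_[xy[0]+rr*np.cos(ph),xy[1]+rr*np.sin(ph),np.full(100,zz)],c); q=((q-[190,150]+.5)*[f,3]-.5).round().astype(int); cv2.polylines(b,[q],True,col,1)
cv2.imwrite(f"pics/{out}_o.png",b)
E
python3 hov.py .0648 .0668 .022 .032 o_wrist .042 .034
```

```text
time_s: 17.48
position: [0.4643, -0.2631, 0.1163]
tcp_rot: [-1.259, 2.184, -1.016]
ft_force: [0.3, 0.9, -1.3]
grip_width: 0.0631
tilt 49.8772650019674 az -30.097578545609775 tin kin [ 0.5203 -0.2955] bottom 0.04948793449510602 gap 0.00748793449510602 F [ 0.2581  0.9385 -1.3179]
tin seen (array([ 0.5198, -0.2954]), 87, np.float64(0.45951935327890464), (array([ 0.5196, -0.2952]), np.float64(0.03204028616356265)))
```

View pics/o_wrist_o.png

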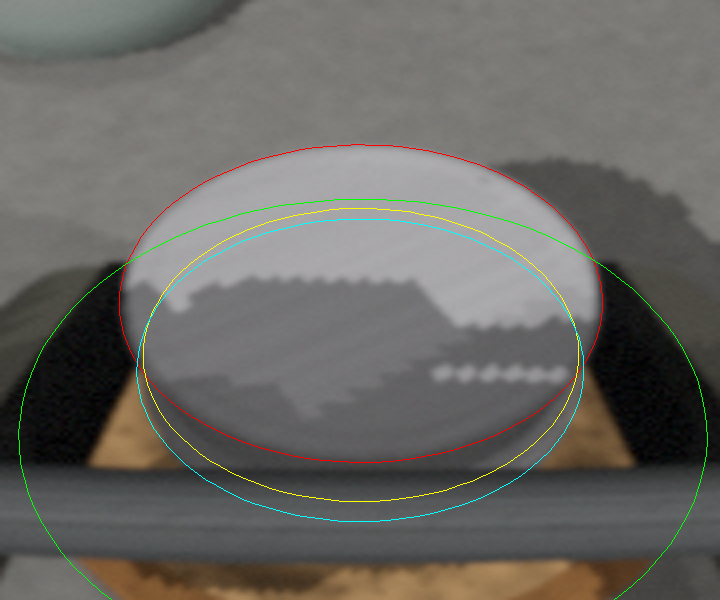

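Medium tin is level and aligned with the large one within 0.5 mm. Lower.

```bash
python3 -m jog '[{"dx":0.0005,"dy":0,"dz":-0.003,"wx":0,"wy":0,"wz":0,"claw":0},{"dx":0.0005,"dy":0,"dz":-0.006,"wx":0,"wy":0,"wz":0,"claw":0},{"dx":0.0005,"dy":0,"dz":-0.006,"wx":0,"wy":0,"wz":0,"claw":0}]' | grep -E "position|force"; for i in 1 2 3 4; do python3 -m jog '[{"dx":0,"dy":0,"dz":-0.0006,"wx":0,"wy":0,"wz":0,"claw":0},{"dx":0,"dy":0,"dz":-0.0006,"wx":0,"wy":0,"wz":0,"claw":0}]' | grep -E "position|force"; done
```

```text
position: [0.4644, -0.2629, 0.1094]
ft_force: [-0.5, 1.1, -1.5]
position: [0.4645, -0.263, 0.109]
ft_force: [0.2, 0.4, -1.0]
position: [0.4645, -0.263, 0.1087]
ft_force: [-2.9, 1.4, 4.2]
position: [0.4645, -0.263, 0.1086]
ft_force: [-6.5, 3.4, 11.0]
position: [0.4645, -0.263, 0.1085]
ft_force: [-10.1, 6.0, 16.8]
```

Touchdown at the predicted height (force 17 N). Ease off, open and back away.

```bash
python3 -m jog '[{"dx":0,"dy":0,"dz":0.0011,"wx":0,"wy":0,"wz":0,"claw":0},{"dx":0,"dy":0,"dz":0.0011,"wx":0,"wy":0,"wz":0,"claw":0},{"dx":0,"dy":0,"dz":0.0013,"wx":0,"wy":0,"wz":0,"claw":0.5},{"dx":0,"dy":0,"dz":0.0013,"wx":0,"wy":0,"wz":0,"claw":0.8},{"dx":0,"dy":0,"dz":0.0013,"wx":0,"wy":0,"wz":0,"claw":1},{"dx":0,"dy":0,"dz":0.0013,"wx":0,"wy":0,"wz":0,"claw":1}]'; python3 -m jog '[{"dx":-0.01,"dy":0.006,"dz":0.012,"wx":0,"wy":0,"wz":0,"claw":1},{"dx":-0.03,"dy":0.017,"dz":0.036,"wx":0,"wy":0,"wz":0,"claw":1},{"dx":-0.045,"dy":0.026,"dz":0.055,"wx":0,"wy":0,"wz":0,"claw":1},{"dx":-0.045,"dy":0.026,"dz":0.055,"wx":0,"wy":0,"wz":0,"claw":1},{"dx":-0.045,"dy":0.026,"dz":0.055,"wx":0,"wy":0,"wz":0,"claw":1}]'; python3 - <<'E'
from h import *
np.set_printoptions(suppress=True,precision=4)
o=r.observe(); q=o["q"]; p=o["position"]; Q0=R.from_rotvec(o["tcp_rot"]); print(q)
c=cam("wrist"); im=r.snapshot("wrist"); cv2.imwrite("pics/p_wrist.png",im[:,:,::-1])
g=cv2.cvtColor(im,cv2.COLOR_RGB2GRAY); hs=cv2.cvtColor(im,cv2.COLOR_RGB2HSV)[:,:,1]
print("M",edgefit("wrist",g,c,(.5204,-.2956),.064,.032)[:4])
print("plate",edgefit("wrist",hs,c,(.5207,-.2956),.012,.060,None,.008)[:4])
ex=lambda a:np.array([np.cos(np.radians(a)),np.sin(np.radians(a)),0]); T=tilt(9.9,50); print("turn",np.degrees((T*Q0.inv()).as_rotvec()))
t=tcp_for((.5893,.1206),.007,9.9,50,.002,.004); pre=t-ex(9.9)*.07+[0,0,.04]; print("grasp",t,"pre shift",pre-p); x=q
for k in (.25,.5,.75,1):
    P=p+(pre-p)*k; Q=R.from_rotvec((T*Q0.inv()).as_rotvec()*k)*Q0; x,e=ik(P,Q,x); print((P-p).round(4),x.round(2),round(e,4),"tip",(P+Q.apply([0,0,.088])).round(3))
E
```

```text
time_s: 19.65
position: [0.4645, -0.263, 0.1085]
tcp_rot: [-1.26, 2.185, -1.015]
ft_force: [-1.1, -0.8, -0.3]
grip_width: 0.0919
time_s: 20.27
position: [0.4202, -0.2374, 0.1636]
tcp_rot: [-1.259, 2.184, -1.016]
ft_force: [-1.0, 0.3, -0.2]
grip_width: 0.0919
[-0.5112  0.343   2.511   3.1613  0.583  -1.5789]
M (array([ 0.5205, -0.2955]), 88, np.float64(0.4875845900364668), (array([ 0.5205, -0.2955]), np.float64(0.031616148152745535)))
plate (array([ 0.5204, -0.2966]), 62, np.float64(0.8271474879110625), (array([ 0.5207, -0.2968]), np.float64(0.0591468876195729)))
turn [ 0.0137 -0.1239 39.9759]
grasp [0.5253 0.1094 0.0732] pre shift [ 0.0361  0.3348 -0.0504]
[ 0.009   0.0837 -0.0126] [-0.34  0.38  2.57  3.16  0.68 -1.58] 0.0 tip [ 0.492 -0.177  0.094]
[ 0.0181  0.1674 -0.0252] [-0.14  0.43  2.6   3.18  0.76 -1.58] 0.0 tip [ 0.505 -0.082  0.082]
[ 0.0271  0.2511 -0.0378] [ 0.06  0.48  2.59  3.21  0.81 -1.58] 0.0 tip [0.515 0.014 0.069]
[ 0.0361  0.3348 -0.0504] [ 0.24  0.53  2.55  3.21  0.82 -1.58] 0.0 tip [0.523 0.109 0.057]
```

View pics/p_wrist.png

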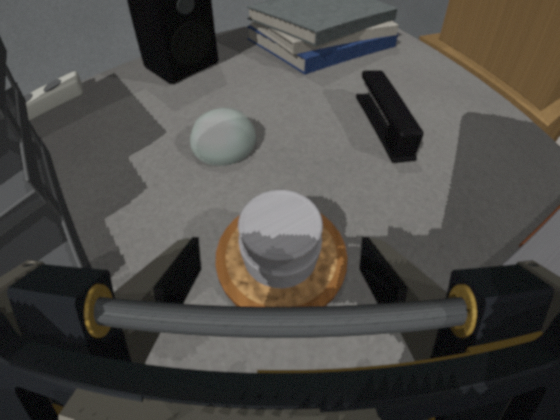

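```bash
python3 -m jog '[{"dx":0.008,"dy":0.035,"dz":0,"wx":0,"wy":0,"wz":4,"claw":1},{"dx":0.016,"dy":0.078,"dz":-0.005,"wx":0,"wy":0,"wz":9,"claw":1},{"dx":0.022,"dy":0.120,"dz":-0.012,"wx":0,"wy":0,"wz":14,"claw":1},{"dx":0.028,"dy":0.162,"dz":-0.019,"wx":0,"wy":0,"wz":19,"claw":1},{"dx":0.034,"dy":0.204,"dz":-0.026,"wx":0,"wy":0,"wz":24,"claw":1},{"dx":0.039,"dy":0.246,"dz":-0.033,"wx":0,"wy":0,"wz":29,"claw":1},{"dx":0.043,"dy":0.288,"dz":-0.040,"wx":0,"wy":0,"wz":34,"claw":1},{"dx":0.045,"dy":0.320,"dz":-0.046,"wx":0,"wy":0,"wz":38,"claw":1},{"dx":0.046,"dy":0.336,"dz":-0.050,"wx":0,"wy":-0.1,"wz":40,"claw":1},{"dx":0.046,"dy":0.336,"dz":-0.050,"wx":0,"wy":-0.1,"wz":40,"claw":1},{"dx":0.046,"dy":0.336,"dz":-0.050,"wx":0,"wy":-0.1,"wz":40,"claw":1}]'; python3 chk.py "(.5893,.1206)" .007 .015 .030 q_wrist
```

```text
time_s: 21.7
position: [0.4654, 0.0982, 0.1134]
tcp_rot: [-1.821, 1.533, -0.713]
ft_force: [-0.2, -0.3, -0.4]
grip_width: 0.0919
rot err [ 0.0397 -0.1076  0.0753] F [-0.2244 -0.3212 -0.3633]
tin (array([0.5889, 0.1197]), 90, np.float64(0.208275090249602), (array([0.5889, 0.1197]), np.float64(0.029977208222049988)))
to go [ 0.0599  0.0112 -0.0402]
```

View pics/q_wrist.png

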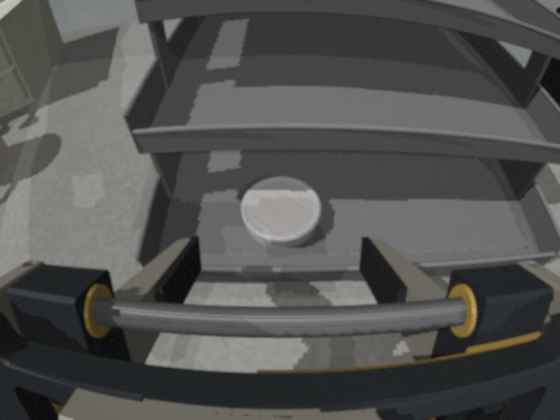

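```bash
python3 -m jog '[{"dx":0.012,"dy":0.002,"dz":-0.007,"wx":0,"wy":0,"wz":0,"claw":1},{"dx":0.025,"dy":0.004,"dz":-0.015,"wx":0,"wy":0,"wz":0,"claw":1},{"dx":0.038,"dy":0.007,"dz":-0.024,"wx":0,"wy":0,"wz":0,"claw":1},{"dx":0.050,"dy":0.009,"dz":-0.033,"wx":0,"wy":0,"wz":0,"claw":1},{"dx":0.058,"dy":0.010,"dz":-0.038,"wx":0,"wy":0,"wz":0,"claw":1},{"dx":0.060,"dy":0.0105,"dz":-0.0405,"wx":0,"wy":0,"wz":0,"claw":1},{"dx":0.060,"dy":0.0105,"dz":-0.0405,"wx":0,"wy":0,"wz":0,"claw":1}]';python3 chk.py "(.589,.1199)" .007 .015 .030 s_wrist
```

```text
time_s: 22.62
position: [0.5252, 0.1095, 0.0729]
tcp_rot: [-1.822, 1.531, -0.712]
ft_force: [-0.8, 0.0, 0.7]
grip_width: 0.092
rot err [ 0.0365 -0.1074 -0.021 ] F [-0.8061  0.0477  0.6649]
tin (array([0.5892, 0.1195]), 90, np.float64(0.17127034823953904), (array([0.5892, 0.1195]), np.float64(0.029888933869179183)))
to go [-0.0003 -0.0007  0.0004]
```

View pics/s_wrist.png

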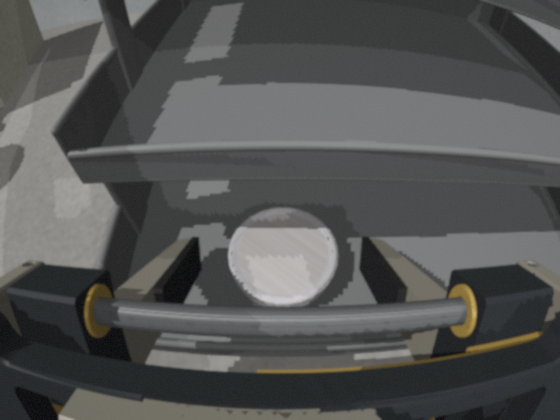

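```bash
python3 -m jog '[{"dx":0,"dy":-0.001,"dz":0,"wx":0,"wy":0,"wz":0,"claw":0.3},{"dx":0,"dy":-0.001,"dz":0,"wx":0,"wy":0,"wz":0,"claw":0},{"dx":0,"dy":-0.001,"dz":0,"wx":0,"wy":0,"wz":0,"claw":-0.1},{"dx":0,"dy":-0.001,"dz":0,"wx":0,"wy":0,"wz":0,"claw":-0.1},{"dx":0,"dy":-0.001,"dz":0,"wx":0,"wy":0,"wz":0,"claw":-0.1},{"dx":0,"dy":-0.001,"dz":0,"wx":0,"wy":0,"wz":0,"claw":-0.1}]' 20; python3 -m jog '[{"dx":0,"dy":0,"dz":0.006,"wx":0,"wy":0,"wz":0,"claw":-0.1},{"dx":0,"dy":0,"dz":0.015,"wx":0,"wy":0,"wz":0,"claw":-0.1},{"dx":0,"dy":0,"dz":0.026,"wx":0,"wy":0,"wz":0,"claw":-0.1},{"dx":0,"dy":0,"dz":0.026,"wx":0,"wy":0,"wz":0,"claw":-0.1}]'; python3 - <<'E'
from h import *
im=r.snapshot("wrist"); cv2.imwrite("pics/t_wrist.png",im[:,:,::-1])
E
```

```text
time_s: 23.42
position: [0.5255, 0.1085, 0.0732]
tcp_rot: [-1.822, 1.53, -0.713]
ft_force: [-1.4, -0.4, 3.7]
grip_width: 0.0592
time_s: 23.92
position: [0.526, 0.1086, 0.1005]
tcp_rot: [-1.82, 1.529, -0.714]
ft_force: [0.1, 0.3, -0.4]
grip_width: 0.0592
```

View pics/t_wrist.png

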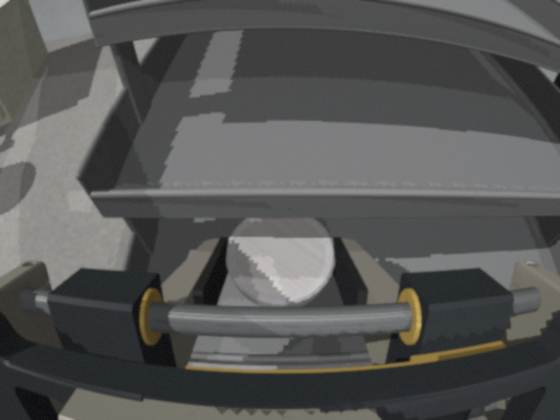

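```bash
python3 -m jog '[{"dx":-0.020,"dy":-0.003,"dz":0.001,"wx":0,"wy":0,"wz":0,"claw":-0.1},{"dx":-0.045,"dy":-0.008,"dz":0.001,"wx":0,"wy":0,"wz":0,"claw":-0.1},{"dx":-0.066,"dy":-0.012,"dz":0.010,"wx":0,"wy":0,"wz":0,"claw":-0.1},{"dx":-0.069,"dy":-0.016,"dz":0.034,"wx":0,"wy":0,"wz":0,"claw":-0.1},{"dx":-0.069,"dy":-0.030,"dz":0.058,"wx":0,"wy":0,"wz":-2,"claw":-0.1},{"dx":-0.069,"dy":-0.070,"dz":0.062,"wx":0,"wy":0,"wz":-7,"claw":-0.1},{"dx":-0.068,"dy":-0.112,"dz":0.062,"wx":0,"wy":0,"wz":-12,"claw":-0.1},{"dx":-0.067,"dy":-0.154,"dz":0.062,"wx":0,"wy":0,"wz":-17,"claw":-0.1},{"dx":-0.066,"dy":-0.196,"dz":0.062,"wx":0,"wy":0,"wz":-22,"claw":-0.1},{"dx":-0.065,"dy":-0.238,"dz":0.062,"wx":0,"wy":0,"wz":-27,"claw":-0.1},{"dx":-0.064,"dy":-0.280,"dz":0.062,"wx":0,"wy":0,"wz":-32,"claw":-0.1},{"dx":-0.063,"dy":-0.322,"dz":0.062,"wx":0,"wy":0,"wz":-37,"claw":-0.1},{"dx":-0.062,"dy":-0.355,"dz":0.062,"wx":0,"wy":0,"wz":-40,"claw":-0.1},{"dx":-0.0615,"dy":-0.372,"dz":0.055,"wx":0,"wy":0,"wz":-40,"claw":-0.1},{"dx":-0.0615,"dy":-0.372,"dz":0.044,"wx":0,"wy":0,"wz":-40,"claw":-0.1},{"dx":-0.0615,"dy":-0.372,"dz":0.037,"wx":0,"wy":0,"wz":-40,"claw":-0.1},{"dx":-0.0615,"dy":-0.372,"dz":0.037,"wx":0,"wy":0,"wz":-40,"claw":-0.1},{"dx":-0.0615,"dy":-0.372,"dz":0.037,"wx":0,"wy":0,"wz":-40,"claw":-0.1}]'; python3 hov.py .0646 .0662 .015 .030 u_wrist .064 .032
```

```text
time_s: 26.22
position: [0.464, -0.2629, 0.1359]
tcp_rot: [-1.26, 2.183, -1.016]
ft_force: [-0.2, -0.0, 0.2]
grip_width: 0.059
tilt 49.89093874097872 az -30.04235998762602 tin kin [ 0.5199 -0.2952] bottom 0.06973964518534444 gap 0.005739645185344436 F [-0.1734 -0.0496  0.2178]
tin seen (array([ 0.5194, -0.295 ]), 87, np.float64(0.3696936432502976), (array([ 0.5189, -0.2949]), np.float64(0.030255944783315034)))
```

View pics/u_wrist_o.png

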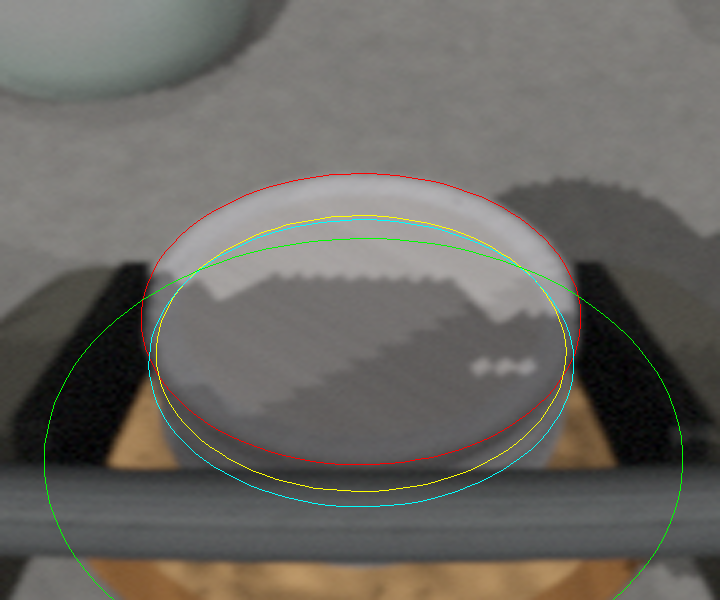

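```bash
python3 -m jog '[{"dx":0.0008,"dy":-0.0005,"dz":-0.002,"wx":0,"wy":0,"wz":0,"claw":-0.1},{"dx":0.0008,"dy":-0.0005,"dz":-0.004,"wx":0,"wy":0,"wz":0,"claw":-0.1},{"dx":0.0008,"dy":-0.0005,"dz":-0.0045,"wx":0,"wy":0,"wz":0,"claw":-0.1}]' | grep -E "position|force"; for i in 1 2 3 4; do python3 -m jog '[{"dx":0,"dy":0,"dz":-0.0006,"wx":0,"wy":0,"wz":0,"claw":-0.1},{"dx":0,"dy":0,"dz":-0.0006,"wx":0,"wy":0,"wz":0,"claw":-0.1}]' | grep -E "position|force"; done
```

```text
position: [0.4648, -0.264, 0.1315]
ft_force: [0.5, -0.4, -0.8]
position: [0.4648, -0.264, 0.1309]
ft_force: [0.0, 0.1, -0.4]
position: [0.4648, -0.264, 0.1304]
ft_force: [1.4, -0.9, 0.4]
position: [0.4648, -0.264, 0.1301]
ft_force: [-2.4, 1.2, 4.9]
position: [0.465, -0.2641, 0.13]
ft_force: [-5.1, 3.3, 10.4]
```

```bash
python3 -m jog '[{"dx":0,"dy":0,"dz":0.0008,"wx":0,"wy":0,"wz":0,"claw":-0.1},{"dx":0,"dy":0,"dz":0.0008,"wx":0,"wy":0,"wz":0,"claw":-0.1},{"dx":0,"dy":0,"dz":0.001,"wx":0,"wy":0,"wz":0,"claw":0.4},{"dx":0,"dy":0,"dz":0.001,"wx":0,"wy":0,"wz":0,"claw":0.8},{"dx":0,"dy":0,"dz":0.001,"wx":0,"wy":0,"wz":0,"claw":1},{"dx":0,"dy":0,"dz":0.001,"wx":0,"wy":0,"wz":0,"claw":1},{"dx":0,"dy":0,"dz":0.001,"wx":0,"wy":0,"wz":0,"claw":1}]'; python3 -m jog '[{"dx":-0.01,"dy":0.006,"dz":0.012,"wx":0,"wy":0,"wz":0,"claw":1},{"dx":-0.03,"dy":0.017,"dz":0.036,"wx":0,"wy":0,"wz":0,"claw":1},{"dx":-0.045,"dy":0.026,"dz":0.060,"wx":0,"wy":0,"wz":0,"claw":1},{"dx":-0.045,"dy":0.026,"dz":0.060,"wx":0,"wy":0,"wz":0,"claw":1},{"dx":-0.045,"dy":0.026,"dz":0.060,"wx":0,"wy":0,"wz":0,"claw":1}]'; python3 - <<'E'
from h import *
np.set_printoptions(suppress=True,precision=4)
o=r.observe(); print(o["q"],o["time_s"])
c=cam("wrist"); im=r.snapshot("wrist"); cv2.imwrite("pics/v_wrist.png",im[:,:,::-1])
g=cv2.cvtColor(im,cv2.COLOR_RGB2GRAY); hs=cv2.cvtColor(im,cv2.COLOR_RGB2HSV)[:,:,1]
print("S",edgefit("wrist",g,c,(.5205,-.296),.079,.030)[:4])
print("plate",edgefit("wrist",hs,c,(.5207,-.2956),.012,.060,None,.008)[:4])
im=r.snapshot("scene"); cv2.imwrite("pics/v_scene.png",im[:,:,::-1])
im=r.snapshot("side"); cv2.imwrite("pics/v_side.png",im[:,:,::-1])
E
```

```text
time_s: 28.52
position: [0.4648, -0.264, 0.1302]
tcp_rot: [-1.259, 2.183, -1.016]
ft_force: [-0.5, -0.7, 0.5]
grip_width: 0.092
time_s: 29.15
position: [0.4204, -0.2383, 0.1902]
tcp_rot: [-1.258, 2.182, -1.017]
ft_force: [0.0, 0.5, -0.1]
grip_width: 0.0916
[-0.514   0.2521  2.4996  3.1599  0.4825 -1.5803] 29.15
S (array([ 0.5206, -0.2963]), 88, np.float64(0.3218885554895773), (array([ 0.5205, -0.2957]), np.float64(0.030102076046575995)))
plate (array([ 0.5197, -0.2962]), 52, np.float64(0.7973076314964807), (array([ 0.5196, -0.2961]), np.float64(0.05923626581361686)))
```

View pics/v_wrist.png

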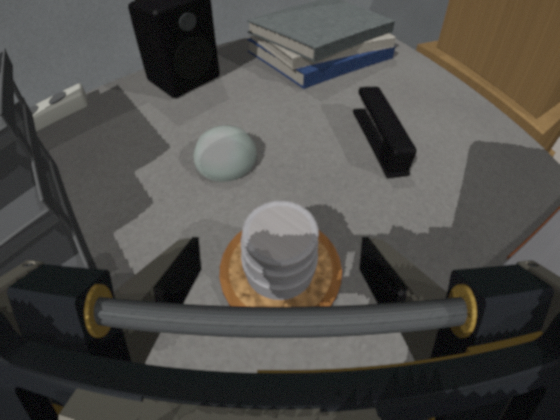

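View pics/v_scene.png

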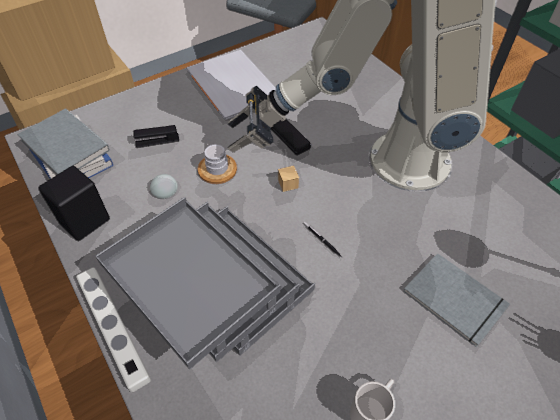

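View pics/v_side.png

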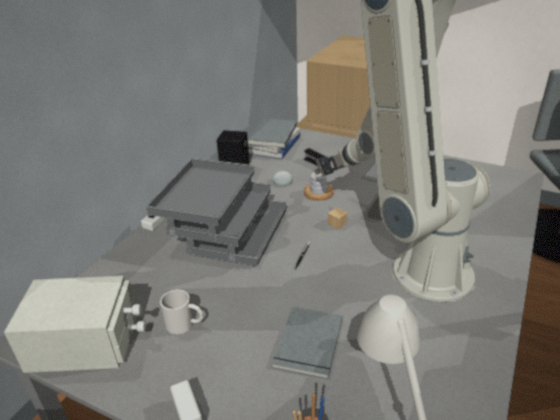

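Stack looks right: small at (280,232) on medium on large on the plate. The trays are empty and the bystanders are where they were. Back off a bit more, then hand in.

```bash
python3 -m jog '[{"dx":-0.02,"dy":0.012,"dz":0.015,"wx":0,"wy":0,"wz":0,"claw":1},{"dx":-0.03,"dy":0.017,"dz":0.03,"wx":0,"wy":0,"wz":0,"claw":1},{"dx":-0.03,"dy":0.017,"dz":0.03,"wx":0,"wy":0,"wz":0,"claw":1},{"dx":-0.03,"dy":0.017,"dz":0.03,"wx":0,"wy":0,"wz":0,"claw":1}]'; python3 - <<'E'
from h import *
a=cv2.imread("pics/c_scene.png"); b=r.snapshot("scene")[:,:,::-1]; cv2.imwrite("pics/w_scene.png",b)
c=cam("wrist"); im=r.snapshot("wrist"); g=cv2.cvtColor(im,cv2.COLOR_RGB2GRAY); print("S",edgefit("wrist",g,c,(.5205,-.296),.079,.030)[:4])
# bystander/plate shift check in scene by template match
for n,(x,y,w,h) in dict(trays=(95,200,220,160),block=(275,162,28,32),pen=(298,218,48,42),paperweight=(145,170,36,34),stapler=(130,120,52,30),mug=(350,378,46,42)).items():
    t=a[y:y+h,x:x+w]; m=cv2.matchTemplate(b[max(y-6,0):y+h+6,x-6:x+w+6],t,cv2.TM_CCOEFF_NORMED); _,v,_,l=cv2.minMaxLoc(m); print(n,"shift px",l[0]-6,l[1]-min(6,y),round(v,3))
print(r.hand_in())
E
```

```text
time_s: 29.8
position: [0.3904, -0.2213, 0.2198]
tcp_rot: [-1.259, 2.183, -1.016]
ft_force: [-0.1, 0.0, -0.0]
grip_width: 0.0919
S (array([ 0.52040082, -0.29612838]), 90, np.float64(0.34276595210801925), (array([ 0.5205543 , -0.29591721]), np.float64(0.0297531373277888)))
trays shift px 0 0 0.966
block shift px 0 0 0.988
pen shift px 0 0 0.996
paperweight shift px 0 0 0.991
stapler shift px 0 0 0.931
mug shift px 0 0 0.995
the job is handed in; nothing more can be done
None
```

The three tins are stacked flat on the plate, large at the bottom, then medium, then small, and the job was handed in at about 30 s of robot time. I gripped each tin with the tool tilted 50°, lifted it over the lip with clearance and carried it level. I opened the gripper only after the force reading showed it had touched down (10–18 N).

- **Centring:** In the wrist camera, large was at (0.5204, −0.2954), medium at (0.5205, −0.2955) and small at (0.5204, −0.2961). The tins are within about 1 mm of each other. The plate measured about (0.520, −0.296) afterwards, so the pile sits within about 1–1.5 mm of its centre.
- **Other objects:** Comparing scene pictures from before and after, the trays, block, pen, paperweight, stapler and mug all show 0 px shift. The pencil case was only partly in view and did not get this check. The last scene and side views look right, with the trays empty.
- **Disagreements:** My first look at the plate gave y = −0.2956, and a rework of the same picture gave −0.299. I used the first value because a close view with the tin and plate in one picture agreed with it. The scene and side cameras sit about 1 px (3 mm) off, so I did not use them for centring. The small tin ended about 0.5–1 mm off the medium one, and I left it there.

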